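# Set sherds and scale bar under the hooded camera

## Robot

A 6-joint arm with a two-finger parallel gripper is mounted at the origin on a cart in front of the work surface, level with it; the furniture and walls round the work are solid. World frame = base frame: x ahead of the robot, y to its left, z up, the work surface at z = 0. Lengths are in m, angles in degrees, forces in N, time in s.
With the tool pointing down it reaches from about 0.275 to 1 m from the base axis. Payload 8.4 kg.
Tool frame: the origin (TCP) lies at the very end of the fingers, on their centre line; the grasp point (between the pads) lies 19 mm behind it; z points along the fingers, y is the line along which they close (so a half turn about z gives the same grasp; the last joint's range is limited). The gripper opens to 85 mm and grips with 20 to 120 N. Pads are 22 mm wide; open, the fingers measure 114 mm over their backs; the gripper's body (76 mm by 85 mm) begins 54 mm behind the grasp point. The pads swing forward as they close: fully open they stand 13 mm farther back than shut.
Start: joints at [-68.262, 20.225, 93.587, -0, 66.188, -0.138], TCP at [0.233, -0.58, 0.231] pointing down, gripper open.
Joint ranges: [-150.9, 150.9], [-52.94, 120.26], [3.33, 152.33], [-74.26, 254.26], [0, 154.13], [-172.89, 172.89]. Speed limits (degrees/s): [127.2, 127.2, 159.86, 180, 180, 180].

## Interface

Orientations are given as a 3x3 rotation matrix whose columns are the frame's x, y, z axes.
In Python, from station import manip gives the robot as it stands.
- The arm moves only by the shell command python3 -m pendant 'ROWS' [FORCE]. ROWS is JSON, a list of rows, each an object of numbers: "x", "y", "z": the shift along the tool's x, y, z in cm; "roll": the turn about the tool's z in degrees; "gripper": the finger opening in cm, from 0 to 8.54. A call has 1 to 12 rows; each row is the pose to reach, as a shift and turn from the pose commanded when the call began, along the tool's axes at that moment; what a row does not reach only later rows make up. A row lasts 1/10 s, in which the tool goes at most 50 mm and 8.59 degrees, less where a joint would pass 70% of its speed; a pose out of reach is approached as far as the arm can. A call with a gripper value outside its range is refused whole. The fingers move at their own pace and stop on an object; FORCE is the grip in N (left out, the last holds). Time passes only in rows, so rows that repeat a pose let the fingers close. It gives the time, the measured TCP pose, the force, the opening and the grip force at its end, in the units of the state.
- manip.get_obs(): the state, without advancing time (a new reading comes with each control period).
- manip.get_image(name): name is "scene" or "top" or "wrist"; returns the picture (384x512x3 uint8, red, green, blue); there is no depth.
- manip.camera_model(name): a dict with "mtx" (3x3 intrinsics, pixels), "distortion" ([k1, k2, p1, p2, k3] as OpenCV has them; the pictures are not rectified), "world_to_cam" (4x4, takes a point from world to camera coordinates). Camera axes: x right, y down, z forward; pixel columns grow to the right and rows downward; lengths in m; the calibration is good to about 2 mm. A picture is of the moment at which its call begins: read the wrist's pose just before it. camera_model takes no time and is no camera call; for the wrist camera it gives the pose at the moment of the call.
- manip.job_done(): hands the job in; it is judged then, once.
The state is a dict: "clock": time; "joints": joint angles; "joint_vel": joint speeds; "joint_efforts": joint torques, N m; "eef_pos": TCP position; "tool_rot": TCP orientation; "wrist_force": force on the tool from outside, world axes, zero at the start; "moment": the same for the moment, N m; "opening": opening from 0.0 (shut) to 1.0 (fully open); "grip_force": force on a finger pad.
Only numpy, scipy, OpenCV 4.12 (cv2) and the standard library are available. Lean on these libraries where they do the work, as an engineer would, in place of code of your own. Each camera call takes 0.05 s, during which the arm holds its last target. There are 200 camera calls.

## Task

Get the sherds ready to be photographed: bring the tray out from under the camera hood, turn the revolving magazine by its knob to bring each of its sherds to the open front, and lay them all and the scale bar in the tray, flat inside the lip and the same face up as you found them. Then slide the loaded tray back through the mouth under the hood, fully home against the rear stop and sideways against the left fence, so that it sits locked behind the jamb. Do not knock over or shift the bottle, the cup or the loupe.

Things in the scene. Friction and masses are not known exactly. Their poses are not given: they have to be found in the camera images.
- bench: Fixed photo bench, left on the table: plate 262 x 200 mm, top (sliding surface) 6 mm up. Origin in its middle at table height; x into the hood, y left. Low hood over x -5 to 127 mm: underside 26, roof top 34 mm above the plate; lamp housing on it (top 43 mm, from x 14 mm) and a camera (to 140 mm, from x 36 mm). Inside: rear stop at x 116, left fence at y 93.5, right wall at y -93.5 mm.
- mouth (a point): Middle of the hood's mouth, on the plate: x 0, y -10 mm in the bench's frame, same axes. The mouth is 167 mm wide (y -93.5 to 73.5); left of it a jamb (y 73.5 to 99.5, x -4 to 4) closes the front. Two rails 8 mm high run along the apron (x -131 to 0) in line with the mouth's sides: between them the 160 mm wide tray slides in x only, its middle at y = -10 +- 3 mm.
- home (a point): Where the tray's origin belongs, on the plate: x 60, y 11.5 mm in the bench's frame (hard against rear stop and left fence it is x 62, y 13.5). The way there: along the lane straight in to the rear stop, then 23 mm sideways to +y to the left fence, so that the tray's front left corner stands behind the jamb. The way out is the reverse; the tray is clear of the hood with its origin at x = -60 mm.
- tray: Loose dark steel tray, 0.35 to 0.6 kg, 108 (x) x 160 (y) mm; floor 4 mm thick, lip 4 mm wide standing 3 mm above the floor; inside 100 x 152 mm. Origin at the centre of its underside, axes as the bench. A flat neck 20 mm wide, 7 mm high leads from the middle of its front edge to the handle. At the start it is parked empty at home in the hood.
- handle (a point): On the axis of the tray's upright black handle post, 55 mm above the tray's underside: the place to pinch it, across the tray's y. Post 16 x 16 mm, top 75 mm above the tray's underside, at x = -112, y = 0 mm in the tray's frame; it stays in front of the hood.
- magazine: Fixed column of the revolving magazine in the middle of the table, foot 112 mm across; origin on its axis at table height, x away from the robot. Carries a flat clear dust cover, 124 to 128 mm above the table, radius 110 mm, over all of the disc that lies behind x = -22 mm in this frame: only the compartment turned to the front (-x) can be reached from above.
- disc (a joint): Angle of the magazine's disc from where it stood at the start, counter-clockwise from above positive. Turns both ways (two full turns each way) against a light friction (0.08 N m) and stays where it is left.
- knob (a point): Middle of the black bar knob on the disc's axis, 151 mm above the table: 44 mm long (its x, turns with the disc), 18 wide, 26 high, 10 mm above the cover. Grip it across the bar. Disc 196 mm across with four equal compartments, floor 94 mm above the table, ribs and rim 4 mm high, middles 62 mm from the axis, along the knob's +x, +y, -x and -y.
- scale_bar: Photographic scale bar, 22 (x) x 110 (y) x 9 (z) mm, white with black marks, 25 g; origin at the centre of its underside. Lies on the table. Pick it across its x.
- sherd_02: slim roughly rectangular potsherd, 29 x 52 x 11 mm (own x, y, z), 15 to 30 g; origin at the centre of its underside, z up. Firmest grasp (26 mm wide) closes along a line 14 degrees from its x (counter-clockwise positive), fingertips 5 mm above its underside. Starts in a magazine compartment, that line within 0.5 rad of the rim's direction. May be absent
- sherd_19: small blocky potsherd, 32 x 37 x 12 mm (own x, y, z), 15 to 30 g; origin at the centre of its underside, z up. Firmest grasp (28 mm wide) closes along a line -39 degrees from its x (counter-clockwise positive), fingertips 5 mm above its underside. Starts in a magazine compartment, that line within 0.5 rad of the rim's direction. May be absent
- sherd_20: small lozenge-like potsherd, 31 x 42 x 12 mm (own x, y, z), 15 to 30 g; origin at the centre of its underside, z up. Firmest grasp (27 mm wide) closes along a line -19 degrees from its x (counter-clockwise positive), fingertips 5 mm above its underside. Starts in a magazine compartment, that line within 0.5 rad of the rim's direction. May be absent
- sherd_23: larger potsherd, 38 x 46 x 11 mm (own x, y, z), 15 to 30 g; origin at the centre of its underside, z up. Firmest grasp (31 mm wide) closes along a line 49 degrees from its x (counter-clockwise positive), fingertips 5 mm above its underside. Starts in a magazine compartment, that line within 0.5 rad of the rim's direction. May be absent
- amber_bottle: small amber bottle, 53 mm across, 106 mm high, a bystander; origin at the centre of its underside
- clear_cup: clear cup, 63 mm across, 74 mm high, a bystander; origin at the centre of its underside
- loupe: black loupe, 35 mm across, 34 mm high, a bystander; origin at the centre of its underside

How it is judged (in metres and radians):
On the way, in this order (a step that is already met when the one before it is completed fails the run):
1. the tray is brought out from under the hood (at least 100 mm from home) (x of tray in the frame of bench below -0.042 m), for 0.2 s.
2. every sherd present and the scale bar lie flat in the tray while it is out (x of sherd_02 in the frame of tray between -0.043 and 0.043 m and y of sherd_02 in the frame of tray between -0.069 and 0.069 m and z of each of sherd_02, sherd_19, sherd_20, sherd_23, scale_bar in the frame of tray below 0.008 m and angle between each of sherd_02, sherd_19, sherd_20, sherd_23's own z axis and vertical below 0.12 rad and x of sherd_19 in the frame of tray between -0.043 and 0.043 m and y of sherd_19 in the frame of tray between -0.069 and 0.069 m and x of sherd_20 in the frame of tray between -0.043 and 0.043 m and y of sherd_20 in the frame of tray between -0.069 and 0.069 m and x of sherd_23 in the frame of tray between -0.043 and 0.043 m and y of sherd_23 in the frame of tray between -0.069 and 0.069 m and x of scale_bar in the frame of tray between -0.043 and 0.043 m and y of scale_bar in the frame of tray between -0.025 and 0.025 m and angle between scale_bar's own z axis and vertical below 0.08 rad and x of tray in the frame of bench below -0.02 m), for 0.2 s.
At the end, for the whole second after the job is handed in: Tray flat and home in the hood (bench frame x over 54.5, y over 8 mm); every sherd present flat in it (within 43 mm in x, 69 mm in y of its middle, tilt under 0.12 rad), the scale bar too (within 43 and 25 mm, tilt under 0.08 rad); the tray at rest (x of tray in the frame of bench above 0.0545 m and y of tray in the frame of bench above 0.008 m and z of tray in the frame of bench below 0.01 m and angle between tray's own z axis and vertical below 0.04 rad and x of sherd_02 in the frame of tray between -0.043 and 0.043 m and y of sherd_02 in the frame of tray between -0.069 and 0.069 m and z of each of sherd_02, sherd_19, sherd_20, sherd_23, scale_bar in the frame of tray below 0.008 m and angle between each of sherd_02, sherd_19, sherd_20, sherd_23's own z axis and vertical below 0.12 rad and x of sherd_19 in the frame of tray between -0.043 and 0.043 m and y of sherd_19 in the frame of tray between -0.069 and 0.069 m and x of sherd_20 in the frame of tray between -0.043 and 0.043 m and y of sherd_20 in the frame of tray between -0.069 and 0.069 m and x of sherd_23 in the frame of tray between -0.043 and 0.043 m and y of sherd_23 in the frame of tray between -0.069 and 0.069 m and x of scale_bar in the frame of tray between -0.043 and 0.043 m and y of scale_bar in the frame of tray between -0.025 and 0.025 m and angle between scale_bar's own z axis and vertical below 0.08 rad and linear speed of tray below 0.02 m/s); the robot touches nothing.
It fails at once if the bottle, the cup or the loupe is knocked over or shifted more than 40 mm (angle between any of amber_bottle, clear_cup, loupe's own z axis and vertical above 0.5 rad or distance of any of amber_bottle, clear_cup, loupe from where it was at the start of the episode above 0.04 m).
Of sherd_02, sherd_19, sherd_20, sherd_23 only 2 to 3 are there at a start; the rules pass over those that are not, and their reading is None.
At some moment in a run one of sherd_02, sherd_19, sherd_20, sherd_23, scale_bar may be knocked a few centimetres aside while the robot is not near it.
Once in a run the grip may slacken for a moment while it holds something.
It also fails if it takes over 210 s, if anything falls off the work surface, if the arm or the gripper's body presses on something with over 40 N, if the wrist force passes 120 N, or if a joint passes its speed limit or range.

## Working session

There is one attempt and no reset: what is moved stays moved. The work goes in short steps, Python scripts to look and compute and a shell command to move; the robot and the scene stay as the last step left them, time stands still between calls to the robot, and variables do not carry over. Pictures are saved under pics/ and viewed, at most 14 in all, crops included, and the job is handed in when it is done.

```bash
ls; mkdir -p pics; cat > h.py <<'E'
import numpy as np, cv2
from station import manip
def snap(cam,name):
    m=manip.camera_model(cam); im=manip.get_image(cam); cv2.imwrite(f'pics/{name}.png',im[:,:,::-1]); np.savez(f'pics/{name}.npz',K=m['mtx'],D=m['distortion'],T=m['world_to_cam']); return im
def load(name):
    z=np.load(f'pics/{name}.npz'); return z['K'],z['D'],z['T']
def pix2w(name,uv,z):
    K,D,T=load(name); uv=np.array(uv,float).reshape(-1,1,2)
    p=cv2.undistortPoints(uv,K,D).reshape(-1,2); d=np.c_[p,np.ones(len(p))]@T[:3,:3]; c=-T[:3,:3].T@T[:3,3]
    return c+d*((np.broadcast_to(z,len(d))-c[2])/d[:,2])[:,None]
def w2pix(name,P):
    K,D,T=load(name); return cv2.projectPoints(np.array(P,float).reshape(-1,1,3),cv2.Rodrigues(T[:3,:3])[0],T[:3,3],K,D)[0].reshape(-1,2)
E
python3 - <<'E'
from h import *
for c in('scene','top'): snap(c,c+'0')
a=cv2.imread('pics/top0.png');b=cv2.imread('pics/scene0.png')
cv2.imwrite('pics/top0b.png',cv2.resize(a,(800,600)));cv2.imwrite('pics/scene0b.png',cv2.resize(b,(800,600)))
for c in('scene','top'):
    T=load(c+'0')[2]; print(c,-T[:3,:3].T@T[:3,3],T[2,:3])
o=manip.get_obs();print(o)
E
```

```text
pics
scene [0.06349894 0.86040894 1.11252758] [ 0.35460236 -0.62416758 -0.69618388]
top [ 0.35864055 -0.01258814  1.03674776] [ 0.21255375 -0.00805607 -0.97711617]
{'clock': 0.1, 'joints': array([-6.82620887e+01,  2.02568828e+01,  9.36259341e+01,  5.18162515e-04,
        6.61894566e+01, -1.37390229e-01]), 'joint_vel': array([-0.03064879, -0.10788934, -0.06602457, -0.08819898, -0.08524456,
       -0.10720918]), 'joint_efforts': array([-1.27230974e-04, -6.06358194e+01, -3.42821789e+01, -1.06310683e-04,
        4.03302256e-03, -2.80165250e-05]), 'eef_pos': array([ 0.23270591, -0.57958196,  0.23064624]), 'tool_rot': array([[ 9.27998316e-01,  3.72584103e-01, -4.59492421e-04],
       [ 3.72584386e-01, -9.27997573e-01,  1.17477331e-03],
       [ 1.12940091e-05, -1.26138735e-03, -9.99999204e-01]]), 'wrist_force': array([-0.31128655, -1.16718894, -0.09016469]), 'moment': array([0.04681234, 0.02934846, 0.0066221 ]), 'grip_force': 0.0, 'opening': 1.0017527102455461}
```

View pics/top0b.png

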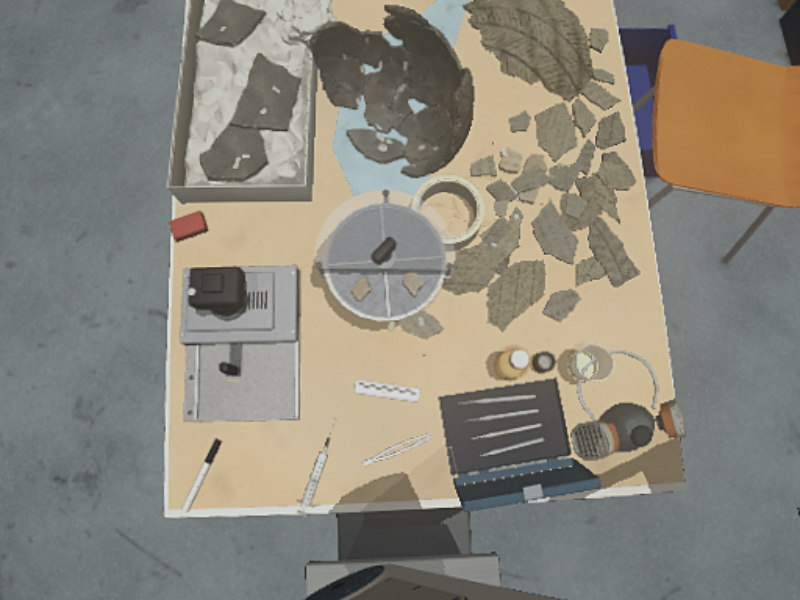

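View pics/scene0b.png

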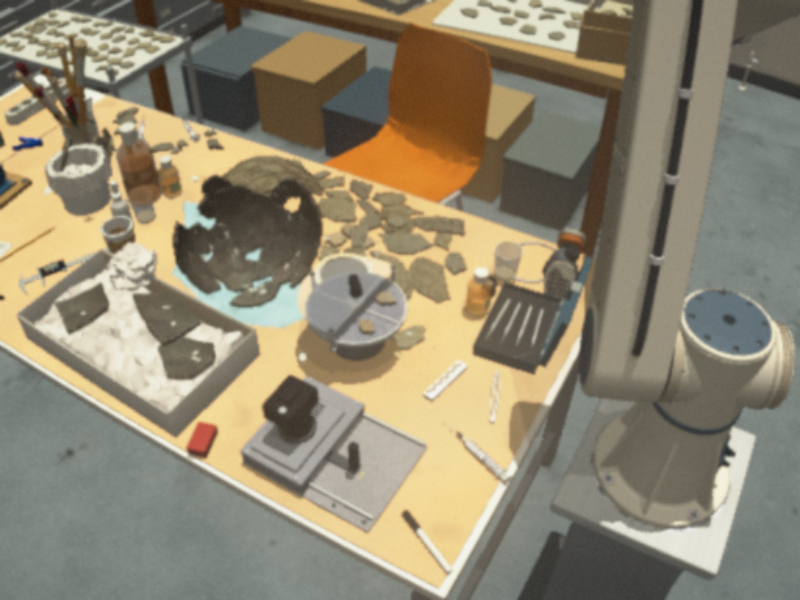

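The top view shows, in 800x600 pixels, the bench at left (plate about 185-298 x 345-420, handle at 232,368) and the magazine at (388,262). Two sherds sit in its front compartments at (362,289) and (412,285). The scale bar is at (388,391) and the bystanders are on the right at (515,360), (543,361) and (590,363). I'll enlarge this.

```bash
python3 - <<'E'
from h import *
a=cv2.imread('pics/top0.png')
c=cv2.resize(a[115:275,110:300],None,fx=4.2,fy=3.75,interpolation=cv2.INTER_CUBIC); c=cv2.resize(a[115:275,110:300],(760,600),interpolation=cv2.INTER_CUBIC)
# 4.0x , 3.75y
cv2.imwrite('pics/top0c.png',c)
E
```

```text
(no output)
```

View pics/top0c.png

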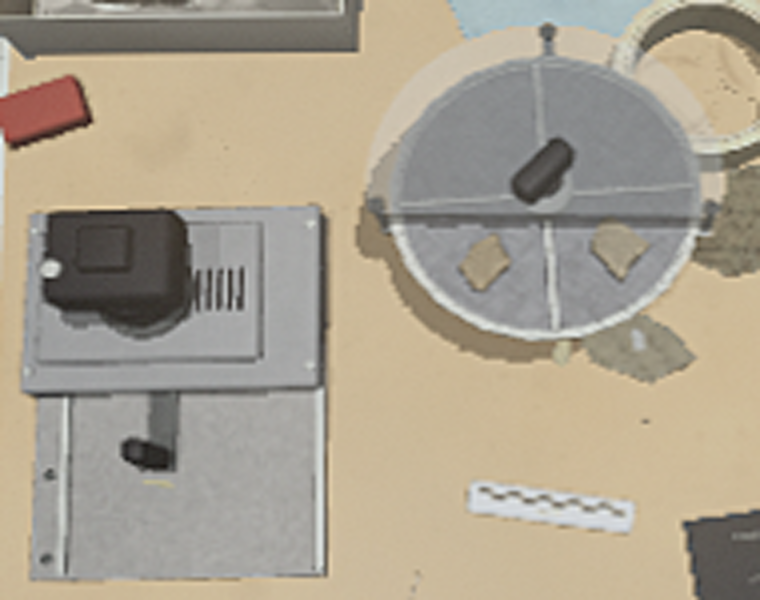

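The enlarged view shows only two sherds, at crop (484,263) and (620,250); the rear compartments are empty. The knob is at (543,170), pointing about 45° from the x axis. The bench's front corners are at (33,578) and (325,577), the handle top is near (132,453), and the scale bar's corners run from (470,485) to (632,528). Next I compute positions from these.

```bash
python3 - <<'E'
from h import *
np.set_printoptions(precision=4,suppress=True)
def W(l,z): return pix2w('top0',[(x/4+110-.4,y/3.75+115-.4) for x,y in l],z)[:,:2]
print('plate front L,R',W([(33,578),(325,577)],.006))
print('hood top corners FL FR BR',W([(22,390),(320,390),(323,206)],.040))
print('post top', W([(132,453)],.081),'post foot/neck',W([(164,468)],.013))
print('rail',W([(68,578),(320,575)],.014))
print('knob top ends',W([(518,188),(563,150)],.164), 'mid',W([(541,170)],.164))
print('disc rim L R front',W([(396,205),(697,190),(560,338)],.098), 'rib end front',W([(555,328)],.098),'ribs L',W([(402,207),(692,185),(538,65)],.098))
print('sherds',W([(484,263),(620,250)],.106))
print('bar corners',W([(472,484),(633,500),(630,530),(469,511)],.009))
print('bottle cup loupe',pix2w('top0',[(518*.64,355*.64),(590*.64,362*.64),(543*.64,361*.64)],[.1,.07,.034]))
E
```

```text
plate front L,R [[0.3926 0.3593]
 [0.3861 0.1628]]
hood top corners FL FR BR [[0.5226 0.3569]
 [0.5138 0.1581]
 [0.6465 0.1546]]
post top [[0.4704 0.2701]] post foot/neck [[0.4667 0.2684]]
rail [[0.3916 0.3326]
 [0.3874 0.1647]]
knob top ends [[ 0.6166  0.0189]
 [ 0.6402 -0.0086]] mid [[0.6277 0.0049]]
disc rim L R front [[ 0.6281  0.0986]
 [ 0.6292 -0.0915]
 [ 0.5323 -0.0007]] rib end front [[0.5392 0.0021]] ribs L [[ 0.6265  0.0949]
 [ 0.6329 -0.0886]
 [ 0.7235  0.0051]]
sherds [[ 0.5834  0.044 ]
 [ 0.5881 -0.0405]]
bar corners [[ 0.4468  0.0633]
 [ 0.4305 -0.0426]
 [ 0.4096 -0.0395]
 [ 0.4279  0.066 ]]
bottle cup loupe [[ 0.4664 -0.198   0.1   ]
 [ 0.4522 -0.3206  0.07  ]
 [ 0.4617 -0.2523  0.034 ]]
```

```bash
cat >> h.py <<'E'
BO=np.array([.5215,.2567]); BT=np.radians(-2.0)
def bench(x,y):  # bench xy (m) -> world xy
    c,s=np.cos(BT),np.sin(BT); return BO+np.array([c*x-s*y,s*x+c*y])
def unb(p):
    c,s=np.cos(BT),np.sin(BT); d=np.array(p[:2])-BO; return np.array([c*d[0]+s*d[1],-s*d[0]+c*d[1]])
def go(x,y,z,phi):  # world target -> tool shift (cm) and roll (deg); phi = world angle of tool y
    o=manip.get_obs(); R=np.array(o['tool_rot']); d=R.T@(np.array([x,y,z])-o['eef_pos'])*100
    cur=np.degrees(np.arctan2(R[1,1],R[0,1])); r=-(phi-cur); r=(r+180)%360-180
    print('x %.2f y %.2f z %.2f roll %.1f | cur phi %.1f j1 %.0f j6 %.0f t %.1f'%(*d,r,cur,o['joints'][0],o['joints'][5],o['clock']), np.round(o['eef_pos'],4))
E
python3 -c "
from h import *
print(bench(-.052,.0115),bench(-.170,-.010)); go(.471,.2705,.19,88)"
```

```text
[0.46993302 0.27000777] [0.35125456 0.25263901]
x 53.79 y -70.00 z 4.15 roll -156.1 | cur phi -68.1 j1 -68 j6 -0 t 0.1 [ 0.2327 -0.5796  0.2306]
```

```bash
python3 -m pendant '[{"x":53.8,"y":-70,"z":4.1,"roll":-156,"gripper":6},{"x":53.8,"y":-70,"z":4.1,"roll":-156,"gripper":6},{"x":53.8,"y":-70,"z":4.1,"roll":-156,"gripper":6},{"x":53.8,"y":-70,"z":4.1,"roll":-156,"gripper":6},{"x":53.8,"y":-70,"z":4.1,"roll":-156,"gripper":6},{"x":53.8,"y":-70,"z":4.1,"roll":-156,"gripper":6},{"x":53.8,"y":-70,"z":4.1,"roll":-156,"gripper":6},{"x":53.8,"y":-70,"z":4.1,"roll":-156,"gripper":6},{"x":53.8,"y":-70,"z":4.1,"roll":-156,"gripper":6},{"x":53.8,"y":-70,"z":4.1,"roll":-156,"gripper":6},{"x":53.8,"y":-70,"z":4.1,"roll":-156,"gripper":6},{"x":53.8,"y":-70,"z":4.1,"roll":-156,"gripper":6}]' 40; python3 -c "
from h import *
go(.465,.2705,.19,88)"
```

```text
clock: 1.3
eef_pos: [0.3948, -0.0009, 0.2035]
tool_rot: [[-0.579, 0.816, 0.001], [0.816, 0.579, -0.0], [-0.0, 0.0, -1.0]]
wrist_force: [0.8, 0.1, 0.4]
opening: 0.702
grip_force: 0.0
x 18.07 y 21.43 z 1.35 roll -52.6 | cur phi 35.4 j1 -0 j6 -36 t 1.3 [ 0.3948 -0.0009  0.2035]
```

```bash
python3 -m pendant '[{"x":18,"y":21.4,"z":1.3,"roll":-52.6},{"x":18,"y":21.4,"z":1.3,"roll":-52.6},{"x":18,"y":21.4,"z":1.3,"roll":-52.6},{"x":18,"y":21.4,"z":1.3,"roll":-52.6},{"x":18,"y":21.4,"z":1.3,"roll":-52.6},{"x":18,"y":21.4,"z":1.3,"roll":-52.6},{"x":18,"y":21.4,"z":1.3,"roll":-52.6},{"x":18,"y":21.4,"z":1.3,"roll":-52.6},{"x":18,"y":21.4,"z":1.3,"roll":-52.6}]'; python3 -c "
from h import *
go(.4705,.270,.042,88)
im=snap('wrist','w1'); cv2.imwrite('pics/w1b.png',cv2.resize(im[:,:,::-1],(800,600)))
print(w2pix('w1',[[.4705,.270,.081],[*bench(-.131,.1),.006],[*bench(-.131,-.1),.006],[*bench(-.005,-.1),.04],[*bench(-.005,.1),.04]])*800/512)"
```

```text
x 17.71 y 21.84 z 16.15 roll -52.6 | cur phi 35.4 j1 -0 j6 -36 t 1.3 [ 0.3948 -0.0009  0.2035]
[[ 826.41290315  -35.49474384]
 [ 738.25262536 -190.54562322]
 [ 537.40722982   66.90941953]
 [ 697.83380589  187.55809738]
 [ 912.02531835  -69.44125872]]invalid input
```

View pics/w1b.png

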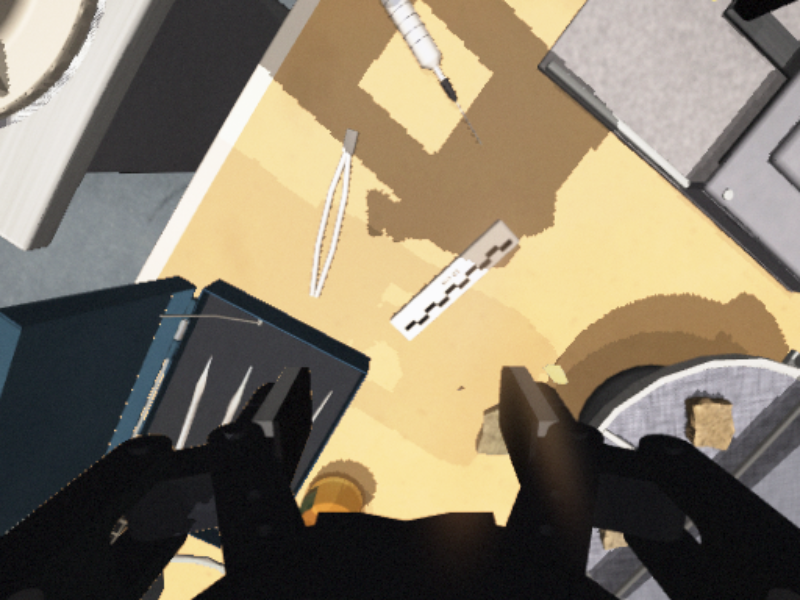

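The move was refused, most likely because the rows lacked "gripper". The picture still helps: the bench's front right corner is at (541,67) against a predicted (537,67), and the hood corner is near (703,190) against (698,188). The bench pose holds to about 2 mm.

```bash
python3 -m pendant '[{"x":17.7,"y":21.8,"z":1.3,"roll":-52.6,"gripper":6},{"x":17.7,"y":21.8,"z":1.3,"roll":-52.6,"gripper":6},{"x":17.7,"y":21.8,"z":1.3,"roll":-52.6,"gripper":6},{"x":17.7,"y":21.8,"z":1.3,"roll":-52.6,"gripper":6},{"x":17.7,"y":21.8,"z":1.3,"roll":-52.6,"gripper":6},{"x":17.7,"y":21.8,"z":1.3,"roll":-52.6,"gripper":6},{"x":17.7,"y":21.8,"z":1.3,"roll":-52.6,"gripper":6},{"x":17.7,"y":21.8,"z":1.3,"roll":-52.6,"gripper":6},{"x":17.7,"y":21.8,"z":1.3,"roll":-52.6,"gripper":6}]'; python3 -c "
from h import *
go(.4705,.270,.042,88)
im=snap('wrist','w2'); cv2.imwrite('pics/w2b.png',cv2.resize(im[:,:,::-1],(640,480)))
print(w2pix('w2',[[.4705,.270,.081]])*640/512)"
```

```text
clock: 2.25
eef_pos: [0.4711, 0.2659, 0.1902]
tool_rot: [[-0.999, 0.044, -0.001], [0.044, 0.999, -0.001], [0.001, -0.001, -1.0]]
wrist_force: [0.1, -0.6, -0.4]
opening: 0.705
grip_force: 0.0
x 0.07 y 0.42 z 14.82 roll -0.5 | cur phi 87.5 j1 29 j6 -58 t 2.2 [0.4711 0.2659 0.1902]
[[330.71663968 239.81812152]]
```

View pics/w2b.png

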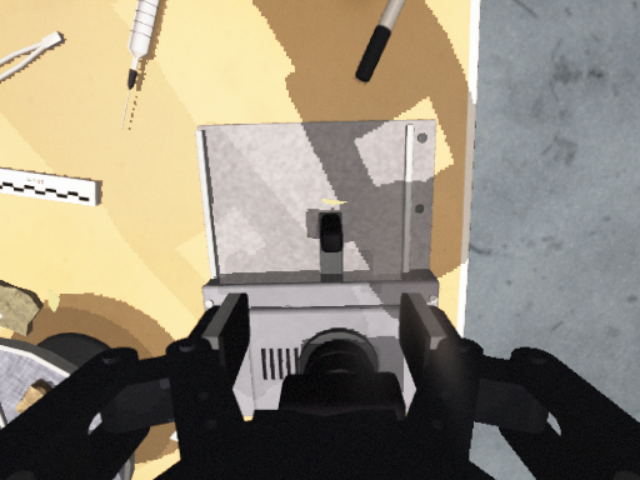

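The handle top is at about (331,238), matching the prediction of (331,240). I'll descend and grip it.

```bash
python3 -m pendant '[{"x":0.1,"y":0.4,"z":5,"roll":-0.5,"gripper":5},{"x":0.1,"y":0.4,"z":10,"roll":-0.5,"gripper":5},{"x":0.1,"y":0.4,"z":13,"roll":-0.5,"gripper":5},{"x":0.1,"y":0.4,"z":14.8,"roll":-0.5,"gripper":5},{"x":0.1,"y":0.4,"z":14.8,"roll":-0.5,"gripper":5},{"x":0.1,"y":0.4,"z":14.8,"roll":-0.5,"gripper":0.5},{"x":0.1,"y":0.4,"z":14.8,"roll":-0.5,"gripper":0.5},{"x":0.1,"y":0.4,"z":14.8,"roll":-0.5,"gripper":0.5},{"x":0.1,"y":0.4,"z":14.8,"roll":-0.5,"gripper":0.5},{"x":0.1,"y":0.4,"z":14.8,"roll":-0.5,"gripper":0.5},{"x":0.1,"y":0.4,"z":14.8,"roll":-0.5,"gripper":0.5}]' 50; python3 -c "
from h import *
o=manip.get_obs();print(unb(o['eef_pos']))
p=bench(-.052,-.0115);go(*p,.042,88)
p=bench(-.182,-.0115);go(*p,.042,88)"
```

```text
clock: 3.4
eef_pos: [0.4717, 0.2714, 0.0439]
tool_rot: [[-0.999, 0.033, 0.002], [0.033, 0.999, 0.001], [-0.002, 0.001, -1.0]]
wrist_force: [-1.8, -2.1, 8.4]
opening: 0.179
grip_force: 51.0
[-0.05026188  0.01294293]
x 0.18 y -2.44 z 0.18 roll 0.1 | cur phi 88.1 j1 30 j6 -58 t 3.4 [0.4717 0.2714 0.0439]
x 13.18 y -2.42 z 0.16 roll 0.1 | cur phi 88.1 j1 30 j6 -58 t 3.4 [0.4717 0.2714 0.0439]
```

```bash
python3 -m pendant '[{"x":0,"y":-0.5,"z":0,"gripper":0.5},{"x":0,"y":-1,"z":0,"gripper":0.5},{"x":0,"y":-1.5,"z":0,"gripper":0.5},{"x":0,"y":-2,"z":0,"gripper":0.5},{"x":0,"y":-2.3,"z":0,"gripper":0.5},{"x":0,"y":-2.3,"z":0,"gripper":0.5},{"x":1,"y":-2.3,"z":0,"gripper":0.5},{"x":2,"y":-2.3,"z":0,"gripper":0.5},{"x":3,"y":-2.3,"z":0,"gripper":0.5},{"x":3,"y":-2.3,"z":0,"gripper":0.5}]'; python3 -c "
from h import *
o=manip.get_obs();print(unb(o['eef_pos']))
p=bench(-.182,-.0105);go(*p,.042,88)"
```

```text
[-0.05026188  0.01294293]
x 13.18 y -2.32 z 0.16 roll 0.1 | cur phi 88.1 j1 30 j6 -58 t 3.4 [0.4717 0.2714 0.0439]invalid input
```

```bash
python3 -m pendant '[{"x":0,"y":-0.5,"z":0,"roll":0,"gripper":0.5},{"x":0,"y":-1,"z":0,"roll":0,"gripper":0.5},{"x":0,"y":-1.5,"z":0,"roll":0,"gripper":0.5},{"x":0,"y":-2,"z":0,"roll":0,"gripper":0.5},{"x":0,"y":-2.3,"z":0,"roll":0,"gripper":0.5},{"x":0,"y":-2.3,"z":0,"roll":0,"gripper":0.5},{"x":1,"y":-2.3,"z":0,"roll":0,"gripper":0.5},{"x":2,"y":-2.3,"z":0,"roll":0,"gripper":0.5},{"x":3,"y":-2.3,"z":0,"roll":0,"gripper":0.5},{"x":3,"y":-2.3,"z":0,"roll":0,"gripper":0.5}]'; python3 -c "
from h import *
o=manip.get_obs();print(unb(o['eef_pos']))
p=bench(-.182,-.0105);go(*p,.043,88)"
```

```text
clock: 4.4
eef_pos: [0.4401, 0.2497, 0.0435]
tool_rot: [[-0.999, 0.033, 0.002], [0.033, 0.999, 0.001], [-0.002, 0.001, -1.0]]
wrist_force: [-1.6, 0.7, 11.6]
opening: 0.18
grip_force: 51.4
[-0.08113469 -0.00984914]
x 10.09 y -0.04 z 0.03 roll 0.1 | cur phi 88.1 j1 29 j6 -59 t 4.4 [0.4401 0.2497 0.0435]
```

```bash
python3 -m pendant '[{"x":1.5,"y":0,"z":0,"roll":0,"gripper":0.5},{"x":3,"y":0,"z":0,"roll":0,"gripper":0.5},{"x":4.5,"y":0,"z":0,"roll":0,"gripper":0.5},{"x":6,"y":0,"z":0,"roll":0,"gripper":0.5},{"x":7.5,"y":0,"z":0,"roll":0,"gripper":0.5},{"x":9,"y":0,"z":0,"roll":0,"gripper":0.5},{"x":9.9,"y":0,"z":0,"roll":0,"gripper":0.5},{"x":9.9,"y":0,"z":0,"roll":0,"gripper":0.5},{"x":9.9,"y":0,"z":0,"roll":0,"gripper":0.5}]'; python3 -c "
from h import *
o=manip.get_obs();print(unb(o['eef_pos']))"
python3 -m pendant '[{"x":0,"y":0,"z":0,"roll":0,"gripper":5},{"x":0,"y":0,"z":0,"roll":0,"gripper":5},{"x":0,"y":0,"z":0,"roll":0,"gripper":5},{"x":0,"y":0,"z":-4,"roll":0,"gripper":5},{"x":0,"y":0,"z":-9,"roll":0,"gripper":5},{"x":0,"y":0,"z":-14,"roll":0,"gripper":5}]'; python3 -c "
from h import *
go(.428,.012,.10,-8.7)
im=snap('top','t2'); cv2.imwrite('pics/t2c.png',cv2.resize(im[115:275,110:300,::-1],(760,600),interpolation=cv2.INTER_CUBIC))"
```

```text
clock: 5.3
eef_pos: [0.34, 0.2526, 0.0431]
tool_rot: [[-0.999, 0.033, -0.001], [0.033, 0.999, 0.0], [0.001, 0.0, -1.0]]
wrist_force: [-6.2, 3.2, 17.0]
opening: 0.184
grip_force: 52.2
[-0.1812541 -0.0104216]
clock: 5.9
eef_pos: [0.3402, 0.2516, 0.1834]
tool_rot: [[-0.999, 0.033, -0.002], [0.033, 0.999, -0.002], [0.002, -0.002, -1.0]]
wrist_force: [1.9, 0.9, -0.7]
opening: 0.586
grip_force: 0.0
x -9.59 y -23.64 z 8.36 roll 96.8 | cur phi 88.1 j1 36 j6 -52 t 5.9 [0.3402 0.2516 0.1834]
```

View pics/t2c.png

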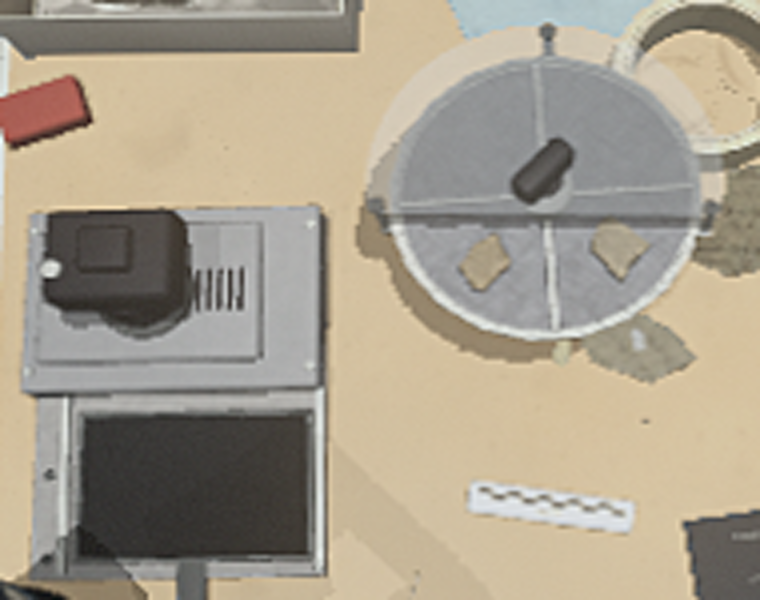

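The tray is out, with its inside corners at crop (85,415), (312,416), (309,556) and (80,557). Nothing else has changed. Next is the scale bar.

```bash
python3 -m pendant '[{"x":-9.6,"y":-23.6,"z":8.3,"roll":97.2,"gripper":5},{"x":-9.6,"y":-23.6,"z":8.3,"roll":97.2,"gripper":5},{"x":-9.6,"y":-23.6,"z":8.3,"roll":97.2,"gripper":5},{"x":-9.6,"y":-23.6,"z":8.3,"roll":97.2,"gripper":5},{"x":-9.6,"y":-23.6,"z":8.3,"roll":97.2,"gripper":5},{"x":-9.6,"y":-23.6,"z":8.3,"roll":97.2,"gripper":5},{"x":-9.6,"y":-23.6,"z":8.3,"roll":97.2,"gripper":5},{"x":-9.6,"y":-23.6,"z":8.3,"roll":97.2,"gripper":5},{"x":-9.6,"y":-23.6,"z":8.3,"roll":97.2,"gripper":5},{"x":-9.6,"y":-23.6,"z":8.3,"roll":97.2,"gripper":5},{"x":-9.6,"y":-23.6,"z":8.3,"roll":97.2,"gripper":5},{"x":-9.6,"y":-23.6,"z":8.3,"roll":97.2,"gripper":5},{"x":-9.6,"y":-23.6,"z":8.3,"roll":97.2,"gripper":5}]' || true; python3 -c "
from h import *
go(.4287,.0118,.10,-9.3)
p=pix2w('t2',[(x/4+110-.4,y/3.75+115-.4) for x,y in [(85,415),(312,416),(309,556),(80,557)]],.010)[:,:2]
print([unb(q) for q in p],unb(p.mean(0)))"
```

```text
x -9.25 y -23.98 z 9.03 roll 97.4 | cur phi 88.1 j1 36 j6 -52 t 6.0 [0.3436 0.2541 0.1909]
[array([-0.0163801 ,  0.06651775]), array([-0.01846243, -0.08847125]), array([-0.11745218, -0.08842666]), array([-0.11769088,  0.06517971])] [-0.0674964  -0.01130011]invalid input
```

```bash
python3 -m pendant '[{"x":-9.3,"y":-24,"z":9,"roll":97.4,"gripper":5},{"x":-9.3,"y":-24,"z":9,"roll":97.4,"gripper":5},{"x":-9.3,"y":-24,"z":9,"roll":97.4,"gripper":5},{"x":-9.3,"y":-24,"z":9,"roll":97.4,"gripper":5},{"x":-9.3,"y":-24,"z":9,"roll":97.4,"gripper":5},{"x":-9.3,"y":-24,"z":9,"roll":97.4,"gripper":5},{"x":-9.3,"y":-24,"z":9,"roll":97.4,"gripper":5},{"x":-9.3,"y":-24,"z":9,"roll":97.4,"gripper":5},{"x":-9.3,"y":-24,"z":9,"roll":97.4,"gripper":5},{"x":-9.3,"y":-24,"z":9,"roll":97.4,"gripper":5},{"x":-9.3,"y":-24,"z":9,"roll":97.4,"gripper":5},{"x":-9.3,"y":-24,"z":9,"roll":97.4,"gripper":5}]' ; python3 -c "
from h import *
go(.4287,.0118,.005,-9.3)"
```

```text
clock: 7.15
eef_pos: [0.4256, 0.0094, 0.0921]
tool_rot: [[0.167, 0.986, -0.001], [0.986, -0.167, 0.0], [-0.0, -0.001, -1.0]]
wrist_force: [0.3, 0.1, -0.2]
opening: 0.587
grip_force: 0.0
x 0.29 y 0.27 z 8.71 roll -0.3 | cur phi -9.6 j1 1 j6 11 t 7.2 [0.4256 0.0094 0.0921]
```

```bash
python3 -m pendant '[{"x":0.3,"y":0.3,"z":4,"roll":0,"gripper":5},{"x":0.3,"y":0.3,"z":7,"roll":0,"gripper":5},{"x":0.3,"y":0.3,"z":8.7,"roll":0,"gripper":5},{"x":0.3,"y":0.3,"z":8.7,"roll":0,"gripper":5},{"x":0.3,"y":0.3,"z":8.7,"roll":0,"gripper":1},{"x":0.3,"y":0.3,"z":8.7,"roll":0,"gripper":1},{"x":0.3,"y":0.3,"z":8.7,"roll":0,"gripper":1},{"x":0.3,"y":0.3,"z":8.7,"roll":0,"gripper":1},{"x":0.3,"y":0.3,"z":8.7,"roll":0,"gripper":1},{"x":0.3,"y":0.3,"z":3.7,"roll":0,"gripper":1},{"x":0.3,"y":0.3,"z":0,"roll":0,"gripper":1}]' 40; python3 -c "
from h import *
o=manip.get_obs();print(o['opening'],o['grip_force']);p=bench(-.097,-.0105);
go(*p,.07,-2);go(*p,.016,-2)"
```

```text
clock: 8.25
eef_pos: [0.4291, 0.012, 0.0933]
tool_rot: [[0.162, 0.987, -0.002], [0.987, -0.162, -0.0], [-0.0, -0.002, -1.0]]
wrist_force: [1.6, 0.2, -0.3]
opening: 0.229
grip_force: 39.1
0.22881880085821238 39.07106912811287
x 23.37 y -4.31 z 2.33 roll -7.3 | cur phi -9.3 j1 1 j6 11 t 8.2 [0.4291 0.012  0.0933]
x 23.38 y -4.30 z 7.73 roll -7.3 | cur phi -9.3 j1 1 j6 11 t 8.2 [0.4291 0.012  0.0933]
```

```bash
python3 -m pendant '[{"x":4,"y":-0.7,"z":0.5,"roll":-1,"gripper":1},{"x":8,"y":-1.5,"z":1,"roll":-2.5,"gripper":1},{"x":12,"y":-2.2,"z":1.5,"roll":-4,"gripper":1},{"x":16,"y":-3,"z":2,"roll":-5,"gripper":1},{"x":20,"y":-3.7,"z":2.3,"roll":-6,"gripper":1},{"x":23.4,"y":-4.3,"z":2.5,"roll":-7.3,"gripper":1},{"x":23.4,"y":-4.3,"z":5,"roll":-7.3,"gripper":1},{"x":23.4,"y":-4.3,"z":6.5,"roll":-7.3,"gripper":1},{"x":23.4,"y":-4.3,"z":6.5,"roll":-7.3,"gripper":1},{"x":23.4,"y":-4.3,"z":6.5,"roll":-7.3,"gripper":1}]'; python3 -c "
from h import *
o=manip.get_obs();print(o['opening'],o['grip_force'],unb(o['eef_pos']));p=bench(-.097,-.0105);
go(*p,.0155,-2)
im=snap('wrist','w3'); cv2.imwrite('pics/w3b.png',cv2.resize(im[:,:,::-1],(640,480)))"
```

```text
clock: 9.25
eef_pos: [0.4251, 0.2498, 0.0278]
tool_rot: [[0.035, 0.999, -0.0], [0.999, -0.035, -0.0], [-0.0, -0.0, -1.0]]
wrist_force: [0.3, -0.3, 0.8]
opening: 0.232
grip_force: 39.1
0.23176705477965792 39.12527625798248 [-0.09613898 -0.01030091]
x -0.02 y -0.09 z 1.23 roll 0.0 | cur phi -2.0 j1 30 j6 32 t 9.2 [0.4251 0.2498 0.0278]
```

View pics/w3b.png

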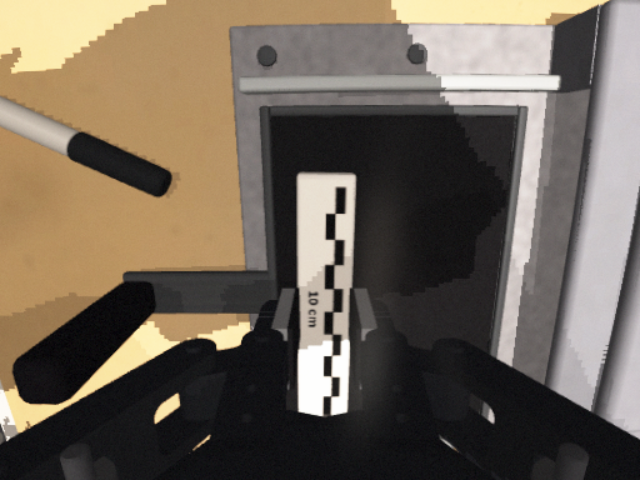

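The bar is held square over the tray at (325,290), inside the lip. I'll lower it 1.2 cm and release.

```bash
python3 -m pendant '[{"x":0,"y":0,"z":0.6,"roll":0,"gripper":1},{"x":0,"y":0,"z":1.2,"roll":0,"gripper":1},{"x":0,"y":0,"z":1.2,"roll":0,"gripper":1},{"x":0,"y":0,"z":1.2,"roll":0,"gripper":3.4},{"x":0,"y":0,"z":1.2,"roll":0,"gripper":3.4},{"x":0,"y":0,"z":1.2,"roll":0,"gripper":3.4},{"x":0,"y":0,"z":-3,"roll":0,"gripper":3.4},{"x":0,"y":0,"z":-8,"roll":0,"gripper":3.4},{"x":0,"y":0,"z":-13,"roll":0,"gripper":3.4},{"x":0,"y":0,"z":-18,"roll":0,"gripper":3.4}]'; python3 -c "
from h import *
go(.6285,.0035,.145,45);go(.6285,.0035,.21,45)"
```

```text
clock: 10.3
eef_pos: [0.4246, 0.2496, 0.2095]
tool_rot: [[0.035, 0.999, -0.0], [0.999, -0.035, -0.0], [-0.0, -0.0, -1.0]]
wrist_force: [0.1, 0.8, 0.1]
opening: 0.397
grip_force: 0.0
x -23.89 y 21.23 z 6.45 roll -47.0 | cur phi -2.0 j1 30 j6 32 t 10.3 [0.4246 0.2496 0.2095]
x -23.89 y 21.23 z -0.05 roll -47.0 | cur phi -2.0 j1 30 j6 32 t 10.3 [0.4246 0.2496 0.2095]
```

```bash
python3 -m pendant '[{"x":-23.9,"y":21.2,"z":0,"roll":-47,"gripper":5},{"x":-23.9,"y":21.2,"z":0,"roll":-47,"gripper":5},{"x":-23.9,"y":21.2,"z":0,"roll":-47,"gripper":5},{"x":-23.9,"y":21.2,"z":0,"roll":-47,"gripper":5},{"x":-23.9,"y":21.2,"z":0,"roll":-47,"gripper":5},{"x":-23.9,"y":21.2,"z":0,"roll":-47,"gripper":5},{"x":-23.9,"y":21.2,"z":0,"roll":-47,"gripper":5},{"x":-23.9,"y":21.2,"z":0,"roll":-47,"gripper":5},{"x":-23.9,"y":21.2,"z":0,"roll":-47,"gripper":5},{"x":-23.9,"y":21.2,"z":0,"roll":-47,"gripper":5}]'; python3 -c "
from h import *
go(.6285,.0035,.137,45)
im=snap('wrist','w4'); cv2.imwrite('pics/w4b.png',cv2.resize(im[:,:,::-1],(800,600)))
print(w2pix('w4',[[.6285,.0035,.164],[.6285,.0035,.098],[.6285-.098*.7071,.0035+.098*.7071,.098]])*800/512)"
```

```text
clock: 11.3
eef_pos: [0.6277, 0.0043, 0.2072]
tool_rot: [[-0.707, 0.707, -0.001], [0.707, 0.707, 0.0], [0.001, -0.0, -1.0]]
wrist_force: [0.2, 0.4, 0.3]
opening: 0.585
grip_force: 0.0
x -0.12 y -0.00 z 7.02 roll 0.0 | cur phi 45.0 j1 0 j6 -45 t 11.3 [0.6277 0.0043 0.2072]
[[406.35753935 343.81536192]
 [405.97829775 302.26613017]
 [406.20517898 113.12795153]]
```

View pics/w4b.png

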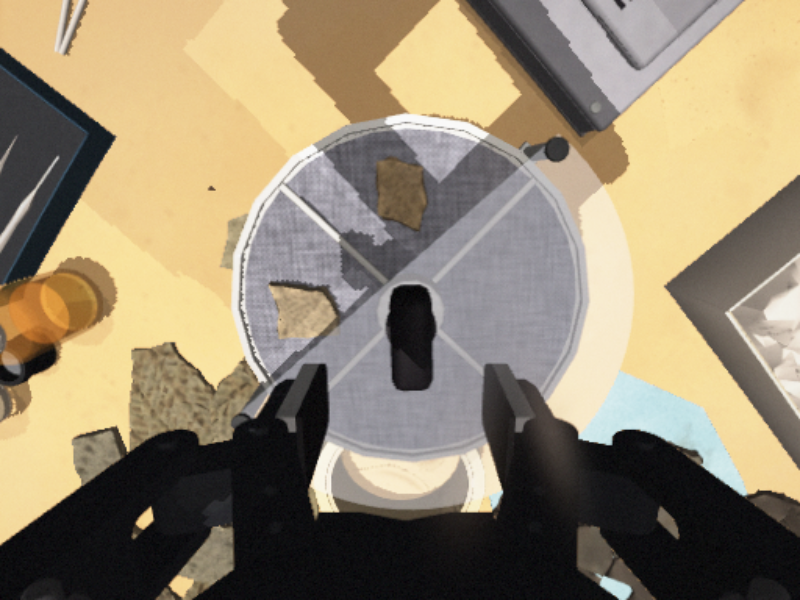

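The knob top is at (411,345) against a predicted (406,344), about 1.5 mm off along tool y. The bar is aligned with the tool x axis. The sherds are at (402,193), toward world 135°, and (305,310), toward -135°. I'll grip the knob and turn it +45°.

```bash
python3 -m pendant '[{"x":-0.1,"y":0.15,"z":4,"roll":0,"gripper":5},{"x":-0.1,"y":0.15,"z":7,"roll":0,"gripper":5},{"x":-0.1,"y":0.15,"z":7,"roll":0,"gripper":1},{"x":-0.1,"y":0.15,"z":7,"roll":0,"gripper":1},{"x":-0.1,"y":0.15,"z":7,"roll":0,"gripper":1},{"x":-0.1,"y":0.15,"z":7,"roll":0,"gripper":1},{"x":-0.1,"y":0.15,"z":7,"roll":0,"gripper":1},{"x":-0.1,"y":0.15,"z":7,"roll":0,"gripper":1}]' 40; python3 -m pendant '[{"x":0,"y":0,"z":0,"roll":-6,"gripper":1},{"x":0,"y":0,"z":0,"roll":-12,"gripper":1},{"x":0,"y":0,"z":0,"roll":-18,"gripper":1},{"x":0,"y":0,"z":0,"roll":-24,"gripper":1},{"x":0,"y":0,"z":0,"roll":-30,"gripper":1},{"x":0,"y":0,"z":0,"roll":-36,"gripper":1},{"x":0,"y":0,"z":0,"roll":-42,"gripper":1},{"x":0,"y":0,"z":0,"roll":-45,"gripper":1},{"x":0,"y":0,"z":0,"roll":-45,"gripper":1}]'; python3 -m pendant '[{"x":0,"y":0,"z":0,"roll":0,"gripper":5},{"x":0,"y":0,"z":0,"roll":0,"gripper":5},{"x":0,"y":0,"z":0,"roll":0,"gripper":5},{"x":0,"y":0,"z":-4,"roll":0,"gripper":5},{"x":4,"y":0,"z":-6,"roll":0,"gripper":5},{"x":8,"y":0,"z":-6,"roll":0,"gripper":5},{"x":9.5,"y":0,"z":-6,"roll":0,"gripper":5},{"x":9.5,"y":0,"z":-6,"roll":0,"gripper":5}]'; python3 -c "
from h import *
go(.567,.005,.2,90)
im=snap('wrist','w5'); cv2.imwrite('pics/w5b.png',im[0:384,:,::-1])
print(w2pix('w5',[[.567,.005,.106]]))"
```

```text
clock: 12.15
eef_pos: [0.6307, 0.005, 0.1386]
tool_rot: [[-0.707, 0.707, 0.001], [0.707, 0.707, 0.001], [0.0, 0.002, -1.0]]
wrist_force: [-0.9, 6.6, -5.3]
opening: 0.202
grip_force: 42.5
clock: 13.05
eef_pos: [0.6304, 0.0043, 0.1386]
tool_rot: [[-1.0, -0.001, 0.001], [-0.001, 1.0, 0.0], [-0.001, 0.0, -1.0]]
wrist_force: [-2.3, 4.0, -0.0]
opening: 0.202
grip_force: 43.0
clock: 13.85
eef_pos: [0.5338, 0.0038, 0.1981]
tool_rot: [[-1.0, 0.0, 0.0], [0.0, 1.0, -0.0], [-0.0, -0.0, -1.0]]
wrist_force: [0.8, 0.5, 1.0]
opening: 0.588
grip_force: 0.0
x -3.32 y 0.12 z -0.19 roll -0.0 | cur phi 90.0 j1 0 j6 -90 t 13.8 [0.5338 0.0038 0.1981]
[[261.21789044 236.43934196]]
```

View pics/w5b.png

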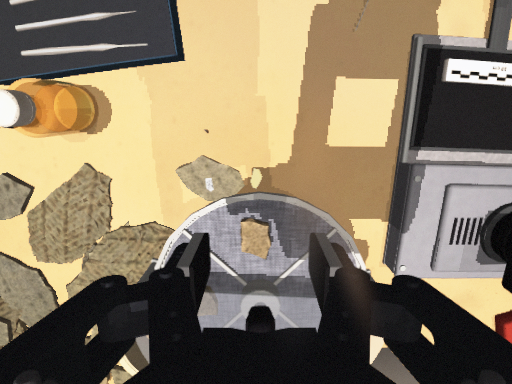

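The sherd is at (255,238), at the open front, between the ribs. I'll segment it to get its centre and width directions.

```bash
cat >> h.py <<'E'
def seg(name,box,ztop):
    im=cv2.imread(f'pics/{name}.png'); x0,y0,x1,y1=box; h=cv2.cvtColor(im[y0:y1,x0:x1],cv2.COLOR_BGR2HSV)
    m=((h[...,1]>60)&(h[...,0]<30)).astype(np.uint8); n,l,s,c=cv2.connectedComponentsWithStats(m); k=1+s[1:,4].argmax()
    cs=max(cv2.findContours((l==k).astype(np.uint8),0,cv2.CHAIN_APPROX_NONE)[0],key=len).reshape(-1,2)+[x0,y0]
    P=pix2w(name,cs,ztop)[:,:2]; H=cv2.convexHull((P*1e4).astype(np.float32)).reshape(-1,2)/1e4
    M=cv2.moments((P*1e5).astype(np.float32).reshape(-1,1,2)); c=np.array([M['m10'],M['m01']])/M['m00']/1e5
    w={a:np.ptp(H@[np.cos(np.radians(a)),np.sin(np.radians(a))])*1000 for a in range(0,180,6)}
    print('area px',s[k,4],'centroid',c.round(4)); print({a:round(v,1) for a,v in w.items()})
    big=cv2.resize(im[y0:y1,x0:x1],None,fx=6,fy=6,interpolation=cv2.INTER_CUBIC); cv2.drawContours(big,[((cs-[x0,y0])*6+3).reshape(-1,1,2)],-1,(0,0,255),1); cv2.imwrite(f'pics/{name}_seg.png',big)
    return c,P
E
python3 -c "
from h import *
seg('w5',(220,205,300,270),.105)"
```

```text
area px 979 centroid [ 5.684e-01 -2.000e-04]
{0: np.float64(36.4), 6: np.float64(37.7), 12: np.float64(38.8), 18: np.float64(39.7), 24: np.float64(40.3), 30: np.float64(40.4), 36: np.float64(40.0), 42: np.float64(39.2), 48: np.float64(38.0), 54: np.float64(36.5), 60: np.float64(34.6), 66: np.float64(32.4), 72: np.float64(30.0), 78: np.float64(28.1), 84: np.float64(26.3), 90: np.float64(24.6), 96: np.float64(25.1), 102: np.float64(26.4), 108: np.float64(28.2), 114: np.float64(29.7), 120: np.float64(31.0), 126: np.float64(32.0), 132: np.float64(32.7), 138: np.float64(33.0), 144: np.float64(33.0), 150: np.float64(32.6), 156: np.float64(32.0), 162: np.float64(31.8), 168: np.float64(33.5), 174: np.float64(35.2)}
```

View pics/w5_seg.png

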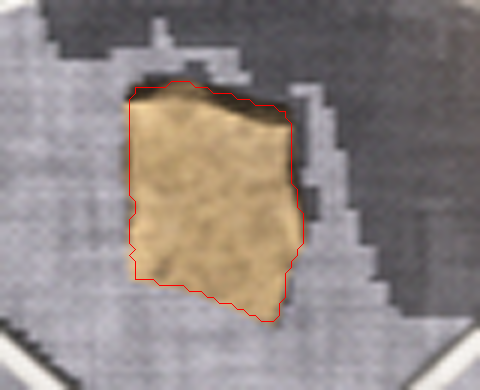

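The contour is clean and the grasp across its sides at 90° is about 26 mm wide, so I'll pick it there.

```bash
python3 -m pendant '[{"x":-3.5,"y":-0.4,"z":3,"roll":0,"gripper":5},{"x":-3.5,"y":-0.4,"z":6,"roll":0,"gripper":5},{"x":-3.5,"y":-0.4,"z":9,"roll":0,"gripper":5},{"x":-3.5,"y":-0.4,"z":9.8,"roll":0,"gripper":5},{"x":-3.5,"y":-0.4,"z":9.8,"roll":0,"gripper":1},{"x":-3.5,"y":-0.4,"z":9.8,"roll":0,"gripper":1},{"x":-3.5,"y":-0.4,"z":9.8,"roll":0,"gripper":1},{"x":-3.5,"y":-0.4,"z":9.8,"roll":0,"gripper":1},{"x":-3.5,"y":-0.4,"z":9.8,"roll":0,"gripper":1}]' 40; python3 -m pendant '[{"x":0,"y":0,"z":-3,"roll":0,"gripper":1},{"x":0,"y":0,"z":-7,"roll":0,"gripper":1},{"x":0,"y":0,"z":-10,"roll":0,"gripper":1},{"x":0,"y":0,"z":-10,"roll":0,"gripper":1}]'; python3 -c "
from h import *
p=bench(-.052,.028);go(*p,.07,88);go(*p,.017,88)"
```

```text
clock: 14.8
eef_pos: [0.5709, -0.0, 0.1004]
tool_rot: [[-1.0, -0.0, 0.002], [-0.0, 1.0, -0.0], [-0.002, -0.0, -1.0]]
wrist_force: [0.9, -0.9, 0.1]
opening: 0.278
grip_force: 38.6
clock: 15.2
eef_pos: [0.5731, -0.0, 0.2044]
tool_rot: [[-1.0, -0.0, 0.008], [-0.0, 1.0, 0.0], [-0.008, 0.0, -1.0]]
wrist_force: [0.1, 0.7, -0.6]
opening: 0.277
grip_force: 38.7
x 10.37 y 28.65 z 13.36 roll 2.0 | cur phi 90.0 j1 -0 j6 -90 t 15.2 [ 0.5731 -0.      0.2044]
x 10.41 y 28.65 z 18.66 roll 2.0 | cur phi 90.0 j1 -0 j6 -90 t 15.2 [ 0.5731 -0.      0.2044]
```

```bash
python3 -m pendant '[{"x":1.7,"y":4.8,"z":0,"roll":0.5,"gripper":1},{"x":3.4,"y":9.6,"z":0,"roll":1,"gripper":1},{"x":5.1,"y":14.3,"z":0,"roll":1.5,"gripper":1},{"x":6.9,"y":19,"z":0,"roll":2,"gripper":1},{"x":8.6,"y":23.8,"z":0,"roll":2,"gripper":1},{"x":10.4,"y":28.6,"z":3,"roll":2,"gripper":1},{"x":10.4,"y":28.6,"z":8,"roll":2,"gripper":1},{"x":10.4,"y":28.6,"z":13,"roll":2,"gripper":1},{"x":10.4,"y":28.6,"z":16,"roll":2,"gripper":1},{"x":10.4,"y":28.6,"z":17.5,"roll":2,"gripper":1},{"x":10.4,"y":28.6,"z":17.5,"roll":2,"gripper":1}]'; python3 -c "
from h import *
p=bench(-.052,.028);go(*p,.0165,88)
im=snap('wrist','w6'); cv2.imwrite('pics/w6b.png',im[:,:,::-1])"
```

```text
clock: 16.3
eef_pos: [0.465, 0.285, 0.0226]
tool_rot: [[-0.999, 0.035, -0.004], [0.035, 0.999, -0.002], [0.003, -0.002, -1.0]]
wrist_force: [0.4, 0.1, 0.5]
opening: 0.272
grip_force: 38.8
x -0.55 y 0.17 z 0.61 roll 0.0 | cur phi 88.0 j1 31 j6 -57 t 16.3 [0.465  0.285  0.0226]
```

View pics/w6b.png

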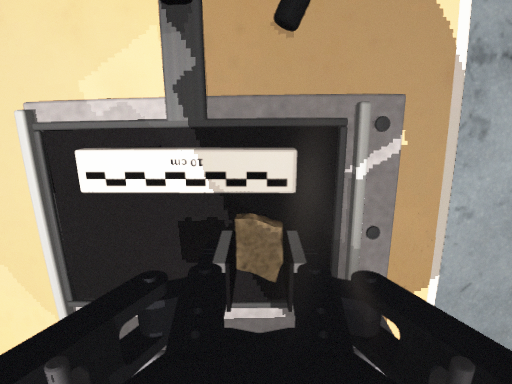

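The sherd is firmly held at (260,247), behind the bar and inside the tray. I'll lower it and release.

```bash
python3 -m pendant '[{"x":-0.5,"y":0.1,"z":0.3,"roll":0,"gripper":1},{"x":-0.5,"y":0.1,"z":0.65,"roll":0,"gripper":1},{"x":-0.5,"y":0.1,"z":0.65,"roll":0,"gripper":1},{"x":-0.5,"y":0.1,"z":0.65,"roll":0,"gripper":1},{"x":-0.5,"y":0.1,"z":0.65,"roll":0,"gripper":4.2},{"x":-0.5,"y":0.1,"z":0.65,"roll":0,"gripper":4.2},{"x":-0.5,"y":0.1,"z":0.65,"roll":0,"gripper":4.2},{"x":-0.5,"y":0.1,"z":-3,"roll":0,"gripper":4.2},{"x":-0.5,"y":0.1,"z":-8,"roll":0,"gripper":4.2},{"x":-0.5,"y":0.1,"z":-13,"roll":0,"gripper":4.2},{"x":-0.5,"y":0.1,"z":-18,"roll":0,"gripper":4.2}]'; python3 -c "
from h import *
go(.6304,.0043,.1375,90);im=snap('top','t3'); cv2.imwrite('pics/t3c.png',cv2.resize(im[115:275,110:300,::-1],(760,600),interpolation=cv2.INTER_CUBIC))"
```

```text
clock: 17.45
eef_pos: [0.4709, 0.2866, 0.2063]
tool_rot: [[-0.999, 0.035, -0.0], [0.035, 0.999, -0.0], [0.0, -0.0, -1.0]]
wrist_force: [0.7, 0.4, 0.2]
opening: 0.493
grip_force: 0.0
x -16.92 y -27.65 z 6.88 roll -2.0 | cur phi 88.0 j1 31 j6 -57 t 17.4 [0.4709 0.2866 0.2063]
```

```bash
python3 -m pendant '[{"x":-2.8,"y":-4.6,"z":0,"roll":0,"gripper":5},{"x":-5.6,"y":-9.2,"z":0,"roll":0,"gripper":5},{"x":-8.4,"y":-13.8,"z":0,"roll":0,"gripper":5},{"x":-11.2,"y":-18.4,"z":0,"roll":-1,"gripper":5},{"x":-14,"y":-23,"z":0,"roll":-2,"gripper":5},{"x":-16.9,"y":-27.6,"z":0,"roll":-2,"gripper":5},{"x":-16.9,"y":-27.6,"z":0,"roll":-2,"gripper":5},{"x":-16.9,"y":-27.6,"z":0,"roll":-2,"gripper":5}]'; python3 -c "
from h import *
go(.6304,.0043,.1375,90)"
```

```text
clock: 18.3
eef_pos: [0.632, 0.002, 0.2041]
tool_rot: [[-1.0, 0.003, 0.001], [0.003, 1.0, -0.001], [-0.001, -0.001, -1.0]]
wrist_force: [-0.1, 0.5, 0.2]
opening: 0.587
grip_force: 0.0
x 0.16 y 0.23 z 6.66 roll -0.2 | cur phi 89.8 j1 0 j6 -90 t 18.3 [0.632  0.002  0.2041]
```

```bash
python3 -m pendant '[{"x":0.1,"y":0.2,"z":4,"roll":0,"gripper":5},{"x":0.1,"y":0.2,"z":6.7,"roll":0,"gripper":5},{"x":0.1,"y":0.2,"z":6.7,"roll":0,"gripper":1},{"x":0.1,"y":0.2,"z":6.7,"roll":0,"gripper":1},{"x":0.1,"y":0.2,"z":6.7,"roll":0,"gripper":1},{"x":0.1,"y":0.2,"z":6.7,"roll":0,"gripper":1},{"x":0.1,"y":0.2,"z":6.7,"roll":0,"gripper":1},{"x":0.1,"y":0.2,"z":6.7,"roll":0,"gripper":1}]' 40; python3 -m pendant '[{"x":0,"y":0,"z":0,"roll":8,"gripper":1},{"x":0,"y":0,"z":0,"roll":16,"gripper":1},{"x":0,"y":0,"z":0,"roll":24,"gripper":1},{"x":0,"y":0,"z":0,"roll":32,"gripper":1},{"x":0,"y":0,"z":0,"roll":40,"gripper":1},{"x":0,"y":0,"z":0,"roll":48,"gripper":1},{"x":0,"y":0,"z":0,"roll":56,"gripper":1},{"x":0,"y":0,"z":0,"roll":64,"gripper":1},{"x":0,"y":0,"z":0,"roll":72,"gripper":1},{"x":0,"y":0,"z":0,"roll":80,"gripper":1},{"x":0,"y":0,"z":0,"roll":88,"gripper":1},{"x":0,"y":0,"z":0,"roll":90,"gripper":1}]'; python3 -m pendant '[{"x":0,"y":0,"z":0,"roll":0,"gripper":5},{"x":0,"y":0,"z":0,"roll":0,"gripper":5},{"x":0,"y":0,"z":0,"roll":0,"gripper":5},{"x":0,"y":0,"z":-4,"roll":0,"gripper":5},{"x":0,"y":0,"z":-6,"roll":0,"gripper":5}]'; python3 -c "
from h import *
go(.534,.004,.2,90)"
```

```text
clock: 19.1
eef_pos: [0.6287, 0.0045, 0.1376]
tool_rot: [[-1.0, -0.001, -0.002], [-0.001, 1.0, -0.004], [0.002, -0.004, -1.0]]
wrist_force: [-1.2, -15.7, -12.7]
opening: 0.2
grip_force: 40.5
clock: 20.3
eef_pos: [0.6313, 0.007, 0.1376]
tool_rot: [[0.004, 1.0, 0.004], [1.0, -0.004, -0.001], [-0.001, 0.004, -1.0]]
wrist_force: [10.4, -2.5, -21.6]
opening: 0.201
grip_force: 39.7
clock: 20.8
eef_pos: [0.6305, 0.0073, 0.2005]
tool_rot: [[-0.001, 1.0, 0.003], [1.0, 0.001, 0.0], [0.0, 0.003, -1.0]]
wrist_force: [0.1, 0.3, -0.4]
opening: 0.583
grip_force: 0.0
x -0.32 y -9.65 z 0.02 roll -90.0 | cur phi 0.0 j1 1 j6 0 t 20.8 [0.6305 0.0073 0.2005]
```

```bash
python3 -m pendant '[{"x":-0.3,"y":-2,"z":0,"roll":-8,"gripper":5},{"x":-0.3,"y":-4,"z":0,"roll":-16,"gripper":5},{"x":-0.3,"y":-6,"z":0,"roll":-24,"gripper":5},{"x":-0.3,"y":-8,"z":0,"roll":-32,"gripper":5},{"x":-0.3,"y":-9.6,"z":0,"roll":-40,"gripper":5},{"x":-0.3,"y":-9.6,"z":0,"roll":-48,"gripper":5},{"x":-0.3,"y":-9.6,"z":0,"roll":-56,"gripper":5},{"x":-0.3,"y":-9.6,"z":0,"roll":-64,"gripper":5},{"x":-0.3,"y":-9.6,"z":0,"roll":-72,"gripper":5},{"x":-0.3,"y":-9.6,"z":0,"roll":-80,"gripper":5},{"x":-0.3,"y":-9.6,"z":0,"roll":-88,"gripper":5},{"x":-0.3,"y":-9.6,"z":0,"roll":-90,"gripper":5}]'; python3 -c "
from h import *
go(.569,.0,.0985,90);im=snap('wrist','w7')
seg('w7',(215,200,305,275),.105)
a=cv2.imread('pics/w7_seg.png');t=cv2.imread('pics/t3c.png')[380:600,0:340]; print(a.shape)
C=np.zeros((max(a.shape[0],330),a.shape[1]+255,3),np.uint8)
C[:a.shape[0],:a.shape[1]]=a; t=cv2.resize(t,(255,165)); C[:165,a.shape[1]:]=t; cv2.imwrite('pics/c7.png',C[:600,:800])"
```

```text
clock: 22.0
eef_pos: [0.5339, 0.0042, 0.1984]
tool_rot: [[-1.0, -0.006, 0.001], [-0.006, 1.0, 0.0], [-0.001, 0.0, -1.0]]
wrist_force: [0.4, 0.2, 0.5]
opening: 0.586
grip_force: 0.0
x -3.50 y -0.44 z 9.99 roll 0.3 | cur phi 90.3 j1 0 j6 -90 t 22.0 [0.5339 0.0042 0.1984]
area px 1163 centroid [0.5706 0.0027]
{0: np.float64(37.6), 6: np.float64(35.5), 12: np.float64(35.8), 18: np.float64(36.0), 24: np.float64(36.2), 30: np.float64(36.1), 36: np.float64(36.2), 42: np.float64(36.2), 48: np.float64(35.8), 54: np.float64(35.1), 60: np.float64(34.1), 66: np.float64(32.7), 72: np.float64(31.1), 78: np.float64(29.4), 84: np.float64(28.7), 90: np.float64(28.6), 96: np.float64(31.7), 102: np.float64(34.6), 108: np.float64(37.6), 114: np.float64(40.1), 120: np.float64(42.3), 126: np.float64(43.9), 132: np.float64(45.1), 138: np.float64(45.8), 144: np.float64(45.9), 150: np.float64(45.6), 156: np.float64(44.8), 162: np.float64(43.5), 168: np.float64(41.7), 174: np.float64(39.4)}
(450, 540, 3)
```

View pics/c7.png

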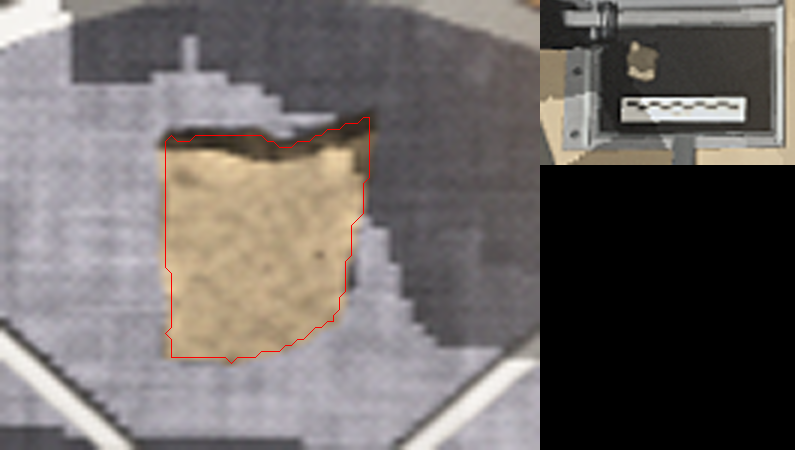

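Sherd 2, which looks like the larger sherd_23, has a clean contour and its grasp line is at about 87°. The first sherd lies in the tray beside the bar.

```bash
python3 -m pendant '[{"x":-3.7,"y":-0.2,"z":3,"roll":3,"gripper":5.2},{"x":-3.7,"y":-0.2,"z":6,"roll":3,"gripper":5.2},{"x":-3.7,"y":-0.2,"z":9,"roll":3,"gripper":5.2},{"x":-3.7,"y":-0.2,"z":9.9,"roll":3,"gripper":5.2},{"x":-3.7,"y":-0.2,"z":9.9,"roll":3,"gripper":1},{"x":-3.7,"y":-0.2,"z":9.9,"roll":3,"gripper":1},{"x":-3.7,"y":-0.2,"z":9.9,"roll":3,"gripper":1},{"x":-3.7,"y":-0.2,"z":9.9,"roll":3,"gripper":1},{"x":-3.7,"y":-0.2,"z":9.9,"roll":3,"gripper":1}]' 40; python3 -m pendant '[{"x":0,"y":0,"z":-3,"roll":0,"gripper":1},{"x":0,"y":0,"z":-7,"roll":0,"gripper":1},{"x":0,"y":0,"z":-10,"roll":0,"gripper":1},{"x":0,"y":0,"z":-10,"roll":0,"gripper":1}]'; python3 -c "
from h import *
p=bench(-.051,-.047);go(*p,.07,85);go(*p,.017,85)"
```

```text
clock: 22.95
eef_pos: [0.5713, 0.002, 0.0995]
tool_rot: [[-0.999, 0.052, 0.002], [0.052, 0.999, -0.0], [-0.002, 0.0, -1.0]]
wrist_force: [0.6, 0.8, 4.5]
opening: 0.327
grip_force: 39.9
clock: 23.35
eef_pos: [0.5735, 0.0021, 0.2033]
tool_rot: [[-0.999, 0.052, 0.008], [0.052, 0.999, 0.0], [-0.008, 0.0, -1.0]]
wrist_force: [0.3, -0.3, -0.2]
opening: 0.323
grip_force: 39.4
x 11.64 y 20.36 z 13.25 roll 2.0 | cur phi 87.0 j1 0 j6 -87 t 23.4 [0.5735 0.0021 0.2033]
x 11.69 y 20.36 z 18.55 roll 2.0 | cur phi 87.0 j1 0 j6 -87 t 23.4 [0.5735 0.0021 0.2033]
```

```bash
python3 -m pendant '[{"x":2.4,"y":4.1,"z":0,"roll":0.5,"gripper":1},{"x":4.8,"y":8.2,"z":0,"roll":1,"gripper":1},{"x":7.1,"y":12.3,"z":0,"roll":1.5,"gripper":1},{"x":9.4,"y":16.4,"z":0,"roll":2,"gripper":1},{"x":11.6,"y":20.4,"z":1,"roll":2,"gripper":1},{"x":11.6,"y":20.4,"z":4,"roll":2,"gripper":1},{"x":11.6,"y":20.4,"z":9,"roll":2,"gripper":1},{"x":11.6,"y":20.4,"z":14,"roll":2,"gripper":1},{"x":11.6,"y":20.4,"z":17,"roll":2,"gripper":1},{"x":11.6,"y":20.4,"z":17.5,"roll":2,"gripper":1},{"x":11.6,"y":20.4,"z":17.5,"roll":2,"gripper":1}]'; python3 -c "
from h import *
p=bench(-.051,-.047);go(*p,.0160,85)"
```

```text
clock: 24.45
eef_pos: [0.4649, 0.2116, 0.0229]
tool_rot: [[-0.996, 0.087, -0.002], [0.087, 0.996, -0.001], [0.002, -0.001, -1.0]]
wrist_force: [0.5, -0.6, 0.2]
opening: 0.322
grip_force: 39.5
x -0.40 y 0.03 z 0.69 roll 0.0 | cur phi 85.0 j1 24 j6 -61 t 24.4 [0.4649 0.2116 0.0229]
```

```bash
python3 -m pendant '[{"x":-0.4,"y":0,"z":0.3,"roll":0,"gripper":1},{"x":-0.4,"y":0,"z":0.7,"roll":0,"gripper":1},{"x":-0.4,"y":0,"z":0.7,"roll":0,"gripper":1},{"x":-0.4,"y":0,"z":0.7,"roll":0,"gripper":1},{"x":-0.4,"y":0,"z":0.7,"roll":0,"gripper":4.5},{"x":-0.4,"y":0,"z":0.7,"roll":0,"gripper":4.5},{"x":-0.4,"y":0,"z":0.7,"roll":0,"gripper":4.5},{"x":-0.4,"y":0,"z":-3,"roll":0,"gripper":4.5},{"x":-0.4,"y":0,"z":-8,"roll":0,"gripper":4.5},{"x":-0.4,"y":0,"z":-13,"roll":0,"gripper":4.5},{"x":1,"y":2,"z":-15,"roll":0,"gripper":4.5},{"x":4,"y":4,"z":-15,"roll":0,"gripper":4.5}]'; python3 -c "
from h import *
go(.340,.2525,.17,88)"
```

```text
clock: 25.65
eef_pos: [0.4324, 0.2568, 0.1775]
tool_rot: [[-0.996, 0.089, 0.007], [0.089, 0.996, 0.004], [-0.007, 0.005, -1.0]]
wrist_force: [-0.5, 0.8, -0.0]
opening: 0.53
grip_force: 0.0
x 9.17 y -1.26 z 0.68 roll -3.1 | cur phi 84.9 j1 31 j6 -54 t 25.6 [0.4324 0.2568 0.1775]
```

```bash
python3 -m pendant '[{"x":4.5,"y":-0.6,"z":0,"roll":-1.5,"gripper":5},{"x":8.7,"y":-1.2,"z":0,"roll":-3,"gripper":5},{"x":8.7,"y":-1.2,"z":0,"roll":-3,"gripper":5},{"x":8.7,"y":-1.2,"z":0,"roll":-3,"gripper":5}]'; python3 -c "
from h import *
go(.340,.2525,.044,88)
im=snap('top','t4');a=cv2.resize(im[205:275,110:200,::-1],(630,490),interpolation=cv2.INTER_CUBIC)
im=snap('wrist','w8');b=cv2.resize(im[:,:,::-1],(300,225)); C=np.zeros((490,790,3),np.uint8);C[:,:480]=cv2.resize(a,(480,490))
C[:225,480:780]=b; m=cv2.imread('pics/t4.png')[160:215,195:295]; C[240:415,480:780]=cv2.resize(m,(300,175)); cv2.imwrite('pics/c8.png',C)"
```

```text
clock: 26.05
eef_pos: [0.3409, 0.251, 0.1738]
tool_rot: [[-0.999, 0.033, 0.001], [0.033, 0.999, 0.0], [-0.001, 0.001, -1.0]]
wrist_force: [-0.5, 0.3, 0.9]
opening: 0.583
grip_force: 0.0
x 0.11 y 0.14 z 12.98 roll 0.1 | cur phi 88.1 j1 36 j6 -52 t 26.1 [0.3409 0.251  0.1738]
```

View pics/c8.png

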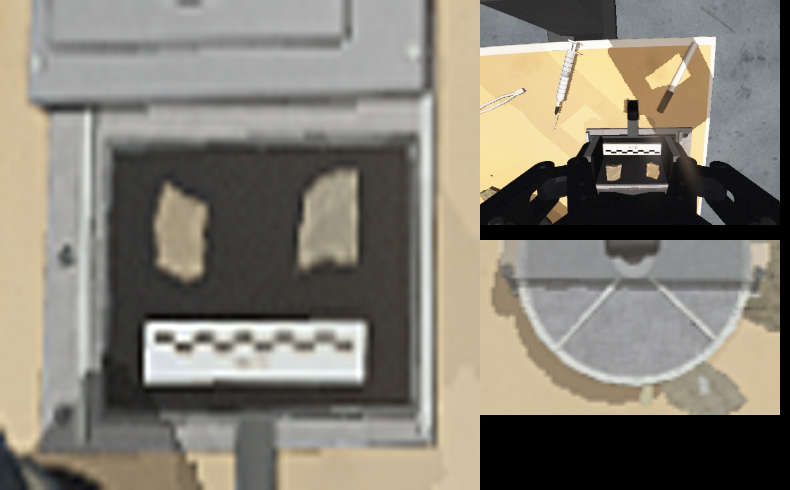

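Both sherds, at (182,232) and (330,220), and the bar, at (255,352), lie flat inside the tray lip. The front compartment is empty. I'll grip the handle and push the tray in.

```bash
python3 -m pendant '[{"x":0.1,"y":0.1,"z":5,"roll":0,"gripper":5},{"x":0.1,"y":0.1,"z":9,"roll":0,"gripper":5},{"x":0.1,"y":0.1,"z":12,"roll":0,"gripper":5},{"x":0.1,"y":0.1,"z":12.9,"roll":0,"gripper":5},{"x":0.1,"y":0.1,"z":12.9,"roll":0,"gripper":0.5},{"x":0.1,"y":0.1,"z":12.9,"roll":0,"gripper":0.5},{"x":0.1,"y":0.1,"z":12.9,"roll":0,"gripper":0.5},{"x":0.1,"y":0.1,"z":12.9,"roll":0,"gripper":0.5},{"x":0.1,"y":0.1,"z":12.9,"roll":0,"gripper":0.5},{"x":0.1,"y":0.1,"z":12.9,"roll":0,"gripper":0.5},{"x":0.1,"y":0.1,"z":12.9,"roll":0,"gripper":0.5}]' 50; python3 -c "
from h import *
o=manip.get_obs();print(unb(o['eef_pos']))
p=bench(-.052,-.0105);go(*p,.044,88)"
```

```text
clock: 27.25
eef_pos: [0.3413, 0.2525, 0.0454]
tool_rot: [[-0.999, 0.035, 0.002], [0.035, 0.999, 0.001], [-0.002, 0.001, -1.0]]
wrist_force: [-0.1, 1.4, 9.7]
opening: 0.181
grip_force: 50.7
[-0.17994956 -0.01048338]
x -12.79 y -0.01 z 0.16 roll 0.0 | cur phi 88.0 j1 36 j6 -52 t 27.2 [0.3413 0.2525 0.0454]
```

```bash
python3 -m pendant '[{"x":-0.5,"y":0,"z":0,"roll":0,"gripper":0.5},{"x":-1.5,"y":0,"z":0,"roll":0,"gripper":0.5},{"x":-2.5,"y":0,"z":0,"roll":0,"gripper":0.5},{"x":-3.5,"y":0,"z":0,"roll":0,"gripper":0.5},{"x":-4.5,"y":0,"z":0,"roll":0,"gripper":0.5},{"x":-5.5,"y":0,"z":0,"roll":0,"gripper":0.5},{"x":-6.5,"y":0,"z":0,"roll":0,"gripper":0.5},{"x":-7.5,"y":0,"z":0,"roll":0,"gripper":0.5},{"x":-8.5,"y":0,"z":0,"roll":0,"gripper":0.5},{"x":-9.5,"y":0,"z":0,"roll":0,"gripper":0.5},{"x":-10.3,"y":0,"z":0,"roll":0,"gripper":0.5},{"x":-10.5,"y":0,"z":0,"roll":0,"gripper":0.5}]'; python3 -c "
from h import *
o=manip.get_obs();print(unb(o['eef_pos']))
p=bench(-.0485,-.0105);go(*p,.044,88)"
```

```text
clock: 28.45
eef_pos: [0.4421, 0.2482, 0.0455]
tool_rot: [[-0.999, 0.035, -0.006], [0.035, 0.999, -0.001], [0.006, -0.001, -1.0]]
wrist_force: [-23.9, 5.9, 30.1]
opening: 0.18
grip_force: 54.0
[-0.07909406 -0.01128212]
x -3.06 y 0.08 z 0.13 roll -0.0 | cur phi 88.0 j1 29 j6 -59 t 28.4 [0.4421 0.2482 0.0455]
```

```bash
python3 -m pendant '[{"x":0,"y":0,"z":-0.1,"roll":0,"gripper":0.5},{"x":0,"y":0,"z":-0.2,"roll":0,"gripper":0.5},{"x":0,"y":0,"z":-0.2,"roll":0,"gripper":0.5},{"x":0,"y":0,"z":-0.2,"roll":0,"gripper":0.5}]'; python3 -c "
from h import *
o=manip.get_obs();print(unb(o['eef_pos']),o['moment'])
p=bench(-.0485,-.0105);go(*p,.044,88)"
```

```text
clock: 28.85
eef_pos: [0.4442, 0.2481, 0.0461]
tool_rot: [[-0.999, 0.035, -0.002], [0.035, 0.999, -0.0], [0.002, -0.0, -1.0]]
wrist_force: [-4.3, 4.2, -3.6]
opening: 0.18
grip_force: 49.4
[-0.07691906 -0.01124313] [0.67820931 0.92461754 0.39232806]
x -2.84 y 0.07 z 0.21 roll 0.0 | cur phi 88.0 j1 29 j6 -59 t 28.9 [0.4442 0.2481 0.0461]
```

```bash
python3 -m pendant '[{"x":-0.5,"y":0.05,"z":0,"roll":0,"gripper":0.5},{"x":-1,"y":0.05,"z":0,"roll":0,"gripper":0.5},{"x":-1.5,"y":0.05,"z":0,"roll":0,"gripper":0.5},{"x":-2,"y":0.05,"z":0,"roll":0,"gripper":0.5},{"x":-2.4,"y":0.05,"z":0,"roll":0,"gripper":0.5},{"x":-2.7,"y":0.05,"z":0,"roll":0,"gripper":0.5},{"x":-2.9,"y":0.05,"z":0,"roll":0,"gripper":0.5},{"x":-2.9,"y":0.05,"z":0,"roll":0,"gripper":0.5}]'; python3 -c "
from h import *
o=manip.get_obs();print(unb(o['eef_pos']))
p=bench(-.0485,.013);go(*p,.044,88)"
```

```text
clock: 29.65
eef_pos: [0.4736, 0.2475, 0.0462]
tool_rot: [[-0.999, 0.035, -0.002], [0.035, 0.999, -0.0], [0.002, -0.001, -1.0]]
wrist_force: [-6.8, 3.9, -3.4]
opening: 0.176
grip_force: 49.6
[-0.04758882 -0.01091126]
x 0.09 y 2.39 z 0.22 roll -0.0 | cur phi 88.0 j1 27 j6 -61 t 29.6 [0.4736 0.2475 0.0462]
```

```bash
python3 -m pendant '[{"x":-0.1,"y":0,"z":0,"roll":0,"gripper":0.5},{"x":-0.2,"y":0,"z":0,"roll":0,"gripper":0.5},{"x":-0.3,"y":0,"z":0,"roll":0,"gripper":0.5},{"x":-0.4,"y":0,"z":0,"roll":0,"gripper":0.5},{"x":-0.4,"y":0,"z":0,"roll":0,"gripper":0.5}]'; python3 -c "
from h import *
o=manip.get_obs();print(unb(o['eef_pos']))"
```

```text
clock: 30.15
eef_pos: [0.4734, 0.2474, 0.046]
tool_rot: [[-0.999, 0.036, -0.009], [0.036, 0.999, -0.001], [0.009, -0.002, -1.0]]
wrist_force: [-23.2, 10.0, 8.7]
opening: 0.18
grip_force: 51.2
[-0.04770359 -0.01099142]
```

Rear stop contacted: the push force rose to 23 N with no further travel. I'll ease off and slide the tray left to the fence.

```bash
python3 -m pendant '[{"x":0.35,"y":0,"z":0,"roll":0,"gripper":0.5},{"x":0.35,"y":0.4,"z":0,"roll":0,"gripper":0.5},{"x":0.35,"y":0.8,"z":0,"roll":0,"gripper":0.5},{"x":0.35,"y":1.2,"z":0,"roll":0,"gripper":0.5},{"x":0.35,"y":1.6,"z":0,"roll":0,"gripper":0.5},{"x":0.35,"y":2,"z":0,"roll":0,"gripper":0.5},{"x":0.35,"y":2.3,"z":0,"roll":0,"gripper":0.5},{"x":0.35,"y":2.3,"z":0,"roll":0,"gripper":0.5}]'; python3 -c "
from h import *
o=manip.get_obs();print(unb(o['eef_pos']),o['moment'])"
```

```text
clock: 30.95
eef_pos: [0.467, 0.2636, 0.0455]
tool_rot: [[-0.999, 0.037, -0.018], [0.037, 0.999, -0.012], [0.017, -0.013, -1.0]]
wrist_force: [-28.9, -29.8, 31.2]
opening: 0.174
grip_force: 74.7
[-0.05469919  0.00495705] [-3.87210216  3.96884787 -1.32735392]
```

The tray seems to have yawed and wedged at 16 mm: it was pushed 7 mm back, with 30 N in y. I'll back off, check the forces and look.

```bash
python3 -m pendant '[{"x":0.3,"y":-0.6,"z":-0.1,"roll":0,"gripper":0.5},{"x":0.5,"y":-1,"z":-0.1,"roll":0,"gripper":0.5},{"x":0.5,"y":-1.2,"z":-0.1,"roll":0,"gripper":0.5},{"x":0.5,"y":-1.2,"z":-0.1,"roll":0,"gripper":0.5}]' 100; python3 -c "
from h import *
o=manip.get_obs();print(unb(o['eef_pos']),o['moment'])
for c in('scene','top','wrist'): snap(c,c+'9')
a=cv2.imread('pics/top9.png')[165:275,110:200];b=cv2.imread('pics/scene9.png')[230:345,145:285];w=cv2.imread('pics/wrist9.png')
C=np.zeros((600,800,3),np.uint8);C[:320,:260]=cv2.resize(a,(260,320),interpolation=2);C[:320,265:655]=cv2.resize(b,(390,320),interpolation=2);C[322:600,0:371]=cv2.resize(w,(371,278));cv2.imwrite('pics/c9.png',C)"
```

```text
clock: 31.35
eef_pos: [0.4707, 0.2587, 0.0473]
tool_rot: [[-0.999, 0.035, 0.0], [0.035, 0.999, 0.0], [-0.0, 0.0, -1.0]]
wrist_force: [0.7, -0.3, -6.0]
opening: 0.171
grip_force: 98.7
[-0.0508604   0.00022312] [0.0156352  0.53838123 0.05404824]
```

View pics/c9.png

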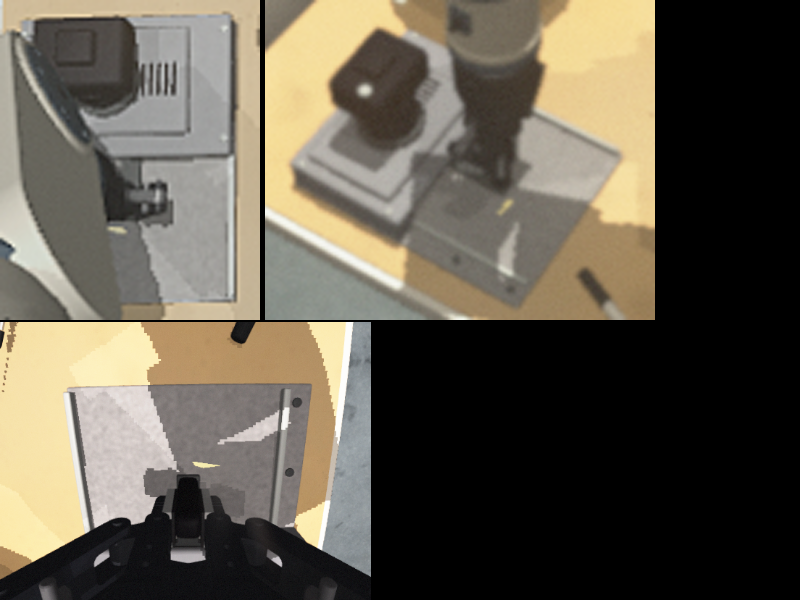

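The view shows the tray inside the hood with the post upright in the grip, and the forces are back near zero. I'll slide +y again, clear of the stop, with the firmer grip and small steps.

```bash
python3 -m pendant '[{"x":0,"y":0.2,"z":0,"roll":0,"gripper":0.5},{"x":0,"y":0.4,"z":0,"roll":0,"gripper":0.5},{"x":0,"y":0.6,"z":0,"roll":0,"gripper":0.5},{"x":0,"y":0.8,"z":0,"roll":0,"gripper":0.5},{"x":0,"y":0.8,"z":0,"roll":0,"gripper":0.5}]'; python3 -c "
from h import *
o=manip.get_obs();print(unb(o['eef_pos']),o['moment'])"
```

```text
clock: 32.0
eef_pos: [0.4707, 0.2672, 0.0475]
tool_rot: [[-0.999, 0.034, 0.0], [0.034, 0.999, 0.0], [-0.0, 0.0, -1.0]]
wrist_force: [-0.1, -0.4, -5.8]
opening: 0.17
grip_force: 98.7
[-0.05117783  0.00873156] [ 0.04599844  0.5814175  -0.00612025]
```

```bash
python3 -m pendant '[{"x":0,"y":0.2,"z":0,"roll":0,"gripper":0.5},{"x":0,"y":0.4,"z":0,"roll":0,"gripper":0.5},{"x":0,"y":0.55,"z":0,"roll":0,"gripper":0.5},{"x":0,"y":0.7,"z":0,"roll":0,"gripper":0.5},{"x":0,"y":0.7,"z":0,"roll":0,"gripper":0.5}]'; python3 -c "
from h import *
o=manip.get_obs();print(unb(o['eef_pos']),o['moment'])"
```

```text
clock: 32.5
eef_pos: [0.4709, 0.274, 0.0475]
tool_rot: [[-0.999, 0.035, 0.0], [0.035, 0.999, 0.0], [-0.0, 0.0, -1.0]]
wrist_force: [0.3, 1.3, -7.3]
opening: 0.17
grip_force: 98.7
[-0.0512124   0.01552218] [0.00567785 0.57373049 0.03340426]
```

```bash
python3 -m pendant '[{"x":0,"y":0.1,"z":0,"roll":0,"gripper":0.5},{"x":0,"y":0.2,"z":0,"roll":0,"gripper":0.5},{"x":0,"y":0.3,"z":0,"roll":0,"gripper":0.5},{"x":0,"y":0.3,"z":0,"roll":0,"gripper":0.5}]'; python3 -c "
from h import *
o=manip.get_obs();print(unb(o['eef_pos']),o['moment'])"
```

```text
clock: 32.9
eef_pos: [0.4705, 0.2763, 0.0474]
tool_rot: [[-0.999, 0.035, -0.001], [0.035, 0.999, -0.001], [0.001, -0.001, -1.0]]
wrist_force: [-1.3, -4.7, -3.4]
opening: 0.17
grip_force: 99.0
[-0.05161946  0.01779037] [-0.73802893  0.56817133 -0.18173462]
```

```bash
python3 -m pendant '[{"x":0,"y":0.1,"z":0,"roll":0,"gripper":0.5},{"x":0,"y":0.2,"z":0,"roll":0,"gripper":0.5},{"x":0,"y":0.2,"z":0,"roll":0,"gripper":0.5}]'; python3 -c "
from h import *
o=manip.get_obs();print(unb(o['eef_pos']),o['moment'])
M={}
T=load('wrist9')
im=snap('wrist','w10')"
```

```text
clock: 33.2
eef_pos: [0.4699, 0.2771, 0.0472]
tool_rot: [[-0.999, 0.035, -0.002], [0.035, 0.999, -0.003], [0.002, -0.003, -1.0]]
wrist_force: [-1.6, -9.7, -0.8]
opening: 0.172
grip_force: 99.5
[-0.05226169  0.01855785] [-1.80293659  0.58074477 -0.60122828]
```

```bash
python3 -m pendant '[{"x":0,"y":-0.2,"z":0,"roll":0,"gripper":0.5},{"x":0,"y":-0.3,"z":0,"roll":-1,"gripper":0.5},{"x":-0.2,"y":-0.3,"z":0,"roll":-1,"gripper":0.5},{"x":-0.4,"y":-0.3,"z":0,"roll":-1,"gripper":0.5},{"x":-0.5,"y":-0.3,"z":0,"roll":-1,"gripper":0.5},{"x":-0.5,"y":-0.3,"z":0,"roll":-1,"gripper":0.5}]'; python3 -c "
from h import *
o=manip.get_obs();print(unb(o['eef_pos']),o['moment'])"
```

```text
clock: 33.85
eef_pos: [0.474, 0.2748, 0.0469]
tool_rot: [[-1.0, 0.017, -0.004], [0.017, 1.0, -0.002], [0.004, -0.002, -1.0]]
wrist_force: [-5.2, -3.7, -3.2]
opening: 0.172
grip_force: 99.2
[-0.04810509  0.01640743] [-0.73249431  1.27687003 -0.05528879]
```

```bash
python3 -m pendant '[{"x":-0.1,"y":0,"z":0,"roll":0,"gripper":0.5},{"x":-0.2,"y":0,"z":0,"roll":0,"gripper":0.5},{"x":-0.3,"y":0,"z":0,"roll":0,"gripper":0.5},{"x":-0.3,"y":0,"z":0,"roll":0,"gripper":0.5}]'; python3 -c "
from h import *
o=manip.get_obs();print(unb(o['eef_pos']),o['moment'])"
```

```text
clock: 34.25
eef_pos: [0.4739, 0.2743, 0.0465]
tool_rot: [[-1.0, 0.017, -0.009], [0.017, 1.0, -0.003], [0.009, -0.003, -1.0]]
wrist_force: [-18.3, -2.0, 4.4]
opening: 0.169
grip_force: 100.2
[-0.04815509  0.01595034] [-0.19555121  2.70049954  0.05885266]
```

The tray is hard against the rear stop at x -0.048 (18 N, no travel) and has touched the fence. I'll unload, release and retreat upward.

```bash
python3 -m pendant '[{"x":0.25,"y":0,"z":0,"roll":0,"gripper":0.5},{"x":0.25,"y":0,"z":0,"roll":0,"gripper":0.5},{"x":0.25,"y":0,"z":0,"roll":0,"gripper":5},{"x":0.25,"y":0,"z":0,"roll":0,"gripper":5},{"x":0.25,"y":0,"z":0,"roll":0,"gripper":5},{"x":0.25,"y":0,"z":0,"roll":0,"gripper":5},{"x":0.25,"y":0,"z":-3,"roll":0,"gripper":5},{"x":0.25,"y":0,"z":-8,"roll":0,"gripper":5},{"x":0.25,"y":0,"z":-13,"roll":0,"gripper":5},{"x":0.25,"y":-4,"z":-16,"roll":0,"gripper":5},{"x":0.25,"y":-8,"z":-16,"roll":0,"gripper":5},{"x":0.25,"y":-12,"z":-16,"roll":0,"gripper":5}]' 40; python3 -m pendant '[{"x":0,"y":-4,"z":0,"roll":0,"gripper":5},{"x":0,"y":-8,"z":0,"roll":0,"gripper":5},{"x":0,"y":-12,"z":0,"roll":0,"gripper":5},{"x":0,"y":-15,"z":0,"roll":0,"gripper":5}]';python3 -c "
from h import *
snap('top','t11')
a=cv2.imread('pics/top0.png');b=cv2.imread('pics/t11.png')
def R(p,q): # neck/post silhouette vs the initial picture
    for n,im in(('start',a),('now',b)):
        g=im[p[1]:q[1],p[0]:q[0]].max(2); d=(g<70).astype(np.uint8); ys,xs=np.nonzero(d); print(n,xs.mean()+p[0],ys.mean()+p[1],len(xs),'std',xs.std(),ys.std())
R((132,219),(165,245))
for im in(a,b): print(im[219:243:2,140:160,1].tolist()[6])
ca=cv2.resize(np.hstack([a[160:275,110:200],b[160:275,110:200]]),(780,500),interpolation=2);cv2.imwrite('pics/c11.png',ca)
g=[cv2.cvtColor(i,6)[219:245,132:165].astype(np.float32) for i in(a,b)]; print(cv2.phaseCorrelate(g[0],g[1],cv2.createHanningWindow((33,26),5)))
print(pix2w('top0',[(145,230),(146,230),(145,231)],.081))"
```

```text
clock: 35.45
eef_pos: [0.4751, 0.1549, 0.2091]
tool_rot: [[-1.0, 0.016, 0.004], [0.016, 1.0, 0.001], [-0.004, 0.001, -1.0]]
wrist_force: [0.2, -0.2, 0.6]
opening: 0.587
grip_force: 0.0
clock: 35.85
eef_pos: [0.4717, 0.0036, 0.2078]
tool_rot: [[-1.0, 0.018, 0.001], [0.018, 1.0, -0.0], [-0.001, -0.0, -1.0]]
wrist_force: [-0.0, 0.3, 0.9]
opening: 0.588
grip_force: 0.0
start 146.92753623188406 235.66666666666666 69 std 3.5152621300395435 2.769746844847208
now 144.83823529411765 235.63235294117646 68 std 3.2747262755733946 2.078633684197287
[169, 165, 129, 133, 136, 164, 164, 124, 104, 103, 99, 99, 100, 91, 132, 154, 164, 165, 163, 162]
[130, 120, 120, 122, 134, 143, 100, 101, 99, 98, 99, 103, 73, 130, 162, 164, 166, 163, 160, 160]
((-1.2334312508021625, 0.4295159824739425), 0.9953048474504134)
[[0.48367084 0.26409224 0.081     ]
 [0.48356323 0.26154331 0.081     ]
 [0.4811547  0.26407355 0.081     ]]
```

```bash
python3 -c "
from station import manip
print(manip.job_done())"
```

```text
the job is handed in; nothing more can be done
None
```

I handed the job in without an error, but no verdict came back: both sherds present and the scale bar were photographed flat in the tray before it went in, and it was pushed back against the rear stop and left fence, judged by contact force because the hood hides the final position and contents.

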